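# Break down the stack of parts tubs at the assembly bench

## Robot

A 6-joint arm with a two-finger parallel gripper is mounted at the origin on the work surface. World frame = base frame: x ahead of the robot, y to its left, z up, the work surface at z = 0. Lengths are in mm, angles in rad, forces in N, time in s.
With the tool pointing down it reaches from about 275 to 1000 mm from the base axis. Payload 8.4 kg.
Tool frame: the origin (TCP) lies midway between the tips of the shut fingers; the grasp point (between the pads) lies 19 mm behind it; z points along the fingers, x is the direction in which the jaws open and shut, and the axes are right-handed (so a half turn about z gives the same grasp; the last joint's range is limited). The gripper opens to 85 mm and grips with 20 to 120 N. Pads are 22 mm wide; open, the fingers measure 114 mm over their backs; the gripper's body (76 mm by 85 mm) begins 54 mm behind the grasp point. The pads swing forward as they close: fully open they stand 13 mm farther back than shut.
Start: joints at [-1.138, 0.353, 1.633, -0, 1.155, -0.002], TCP at [263.267, -566.849, 231.281] pointing down, gripper open.
Joint ranges: [-2.63, 2.63], [-0.92, 2.1], [0.06, 2.66], [-1.3, 4.44], [0, 2.69], [-3.02, 3.02]. Speed limits (rad/s): [2.22, 2.22, 2.79, 3.14, 3.14, 3.14].

## Interface

Orientations are given as [roll, pitch, yaw] about the fixed x, y, z axes, in that order (R = Rz(yaw) Ry(pitch) Rx(roll)).
In Python, from rig import sense, grab_frame, camera_model, job gives the robot as it stands.
- The arm moves only by the tool arm_command, never from a script. Its argument "plan" is a list of rows, each an object with "translation": the shift along the tool's x, y, z in cm, a list of three; "twist": the turn about the tool's z in rad; "gripper": the opening, from 0 (shut) to 1 (fully open). A call has exactly 5 rows; each row is the pose to reach, as a shift and turn from the pose measured when the call began, along the tool's axes at that moment; what a row does not reach only later rows make up. A row lasts 1/12 s, in which the tool goes at most 41.7 mm and 7.16 degrees, less where a joint would pass 70% of its speed; a pose out of reach is approached as far as the arm can. A call with a gripper value outside its range is refused whole. The fingers move at their own pace and stop on an object; "squeeze" is the grip in N (left out, the last holds). Time passes only in rows, so rows that repeat a pose let the fingers close, or fill a call up. It gives the time, the measured TCP pose, the force and the opening at its end, in the units of the state.
- sense(): the state, without advancing time (a new reading comes with each control period).
- grab_frame(name): name is "scene" or "top" or "wrist"; returns the picture (420x560x3 uint8, blue, green, red); there is no depth.
- camera_model(name): a dict with "fx", "fy", "cx", "cy" (pixels), "pose" (4x4, takes a point from camera to world coordinates). Camera axes: x right, y down, z forward; pixel columns grow to the right and rows downward; lengths in mm; the calibration is good to about 2 mm. A picture is of the moment at which its call begins: read the wrist's pose just before it. camera_model takes no time and is no camera call; for the wrist camera it gives the pose at the moment of the call.
- job.sign_off(): hands the job in, once; it reports no verdict.
The state is a dict: "clock": time; "qpos": joint angles; "qvel": joint speeds; "joint_efforts": joint torques, N m; "eef_pos": TCP position; "tcp_rot": TCP orientation; "contact_force": force on the tool from outside, world axes, zero at the start; "wrist_torque": the same for the moment, N m; "opening": opening from 0.0 (shut) to 1.0 (fully open).
Only numpy, scipy, OpenCV 4.12 (cv2) and the standard library are available. Lean on these libraries where they do the work, as an engineer would, in place of code of your own. Each camera call takes 0.05 s, during which the arm holds its last target.

## Task

Take the stack apart and set each thing in its own place: the manifold block in the pocket of the assembly fixture, the short tub squarely on the lid of the other short tub with all four feet home in the recesses, and the medium and long tubs each flat in the tray made for its length. Keep the tubs upright, set everything down gently without dropping it, and leave the other short tub standing where it is.

Things in the scene. Friction and masses are not known exactly. Their poses are not given: they have to be found in the camera images.
- manifold_mid (a point): Machined aluminium manifold block, 60 mm long (its x axis), 36 mm wide (its y axis), 34 mm high, with three round ports along its top; same shape either way round. Plain sides. This point is its centre, 17 mm above its underside; z up. About 0.2 kg. At the start it lies loose on top of the stack, on the short tub's lid.
- tub_short_mid (a point): Lidded dark grey tub, beige lid, 80 x 60 x 44 mm (x, y, z), same either way round, flat sides. 4 corner feet 10 x 10 x 4 mm (in the 44) at x ±27.5, y ±17.5 mm; 4 lid recesses 15 x 15 mm, 5 deep, at x ±27.5, y ±17.5. Point: its centre, 22 mm above the feet's underside, z up. About 0.2 kg. Starts in the stack, feet in the medium tub's lid (tubs stack every 40 mm).
- tub_medium_mid (a point): Lidded dark grey tub, beige lid, 115 x 60 x 44 mm (x, y, z), same either way round, flat sides. 4 corner feet 10 x 10 x 4 mm (in the 44) at x ±45, y ±17.5 mm; 4 lid recesses 15 x 15 mm, 5 deep, at x ±27.5, y ±17.5. Point: its centre, 22 mm above the feet's underside, z up. About 0.28 kg. Starts in the stack, feet in the long tub's lid.
- tub_long_mid (a point): Lidded dark grey tub, beige lid, 150 x 60 x 44 mm (x, y, z), same either way round, flat sides. 4 corner feet 10 x 10 x 4 mm (in the 44) at x ±62.5, y ±17.5 mm; 4 lid recesses 15 x 15 mm, 5 deep, at x ±45, y ±17.5. Point: its centre, 22 mm above the feet's underside, z up. About 0.35 kg. Starts at the bottom of the stack, on the bench.
- tub_bench_mid (a point): Lidded dark grey tub, beige lid, 80 x 60 x 44 mm (x, y, z), same either way round, flat sides. 4 corner feet 10 x 10 x 4 mm (in the 44) at x ±27.5, y ±17.5 mm; 4 lid recesses 15 x 15 mm, 5 deep, at x ±27.5, y ±17.5. Point: its centre, 22 mm above the feet's underside, z up. About 0.7 kg. The other short tub: stands alone, loose, on the bench. A tub home on its lid is 40 mm higher.
- tray_long: Shallow aluminium tray lying fixed on the bench, place of the long tub: inside 166 mm (its x axis) by 76 mm (its y axis), with lips 4 mm thick rising 9 mm above the bench (6 mm above its floor). Origin at the middle of its underside, on the bench; its floor is 3 mm above the origin; z up.
- tray_medium: Shallow aluminium tray lying fixed on the bench, place of the medium tub: inside 131 mm (its x axis) by 76 mm (its y axis), with lips 4 mm thick rising 9 mm above the bench (6 mm above its floor). Origin at the middle of its underside, on the bench; its floor is 3 mm above the origin; z up.
- fixture: Fixture fixed on the bench: grey bed 150 x 84 (x, y), 14 mm high. Pocket 72 (x) by 48 mm (y) in its middle for the block, between steel stops 8 mm above the bed: across both ends, and short ones at the corners of the long sides (middle 48 mm open for fingers). Aluminium end blocks 12 mm above the bed outside x ±62. Origin: middle of its underside; bed top 14 mm above it; z up.

How it is judged:
By the outcome, as a careful person would: the job done as asked, in the order asked, and still so for the second after the job is handed in, with the robot touching nothing.
It also fails if it takes over 115 s, if anything falls off the work surface, if the arm or the gripper's body presses on something with over 40 N, if the wrist force passes 120 N, or if a joint passes its speed limit or range.

## Working session

There is one attempt and no reset: what is moved stays moved. The work goes in short steps, Python scripts to look and compute and a tool call to move; the robot and the scene stay as the last step left them, time stands still between calls to the robot, and variables do not carry over. Pictures are saved under pics/ and viewed, and the job is handed in when it is done.

Besides the shell and the picture viewer there is one more tool, called after "Call:" by a JSON object that holds its "name" and its "arguments". arm_command: Moves the arm, as the interface text tells. Its arguments: {"type":"object","properties":{"plan":{"type":"array","items":{"type":"object","properties":{"translation":{"type":"array","items":{"type":"number"}},"twist":{"type":"number"},"gripper":{"type":"number"}}}},"squeeze":{"type":"number"}},"required":["plan"]}

```bash
mkdir -p pics; ls
python3 - <<'E'
from rig import sense, grab_frame, camera_model, job
import cv2
s=sense();print({k:(v if not hasattr(v,'round') else v) for k,v in s.items()})
for n in ["scene","top"]:
    cv2.imwrite(f"pics/{n}0.png",grab_frame(n)); print(n,camera_model(n))
print(camera_model("wrist"))
E
```

```text
pics
{'clock': 0.0, 'qpos': array([-1.13841247e+00,  3.53656473e-01,  1.63414448e+00, -6.60411674e-06,
        1.15521610e+00, -2.37465934e-03]), 'qvel': array([-0.00106401, -0.00162487, -0.00020777,  0.00023873, -0.00177765,
        0.00078918]), 'joint_efforts': array([-3.15500140e-03, -6.05263853e+01, -3.42068660e+01, -4.42666478e-04,
        9.35332733e-03, -8.32674004e-06]), 'eef_pos': array([ 263.05244995, -566.40810382,  230.55206661]), 'tcp_rot': array([ 3.14159000e+00,  1.42440231e-03, -1.13603514e+00]), 'contact_force': array([-1.05225716,  0.23574297,  0.09646263]), 'wrist_torque': array([-0.00828204, -0.01111189, -0.01145645]), 'opening': 0.997505033300811}
scene {'fx': 412.36084206241173, 'fy': 412.36084206241173, 'cx': 274.44257347100364, 'cy': 214.5368773833237, 'pose': array([[ 8.72422312e-02,  7.95515918e-01, -5.99619227e-01,
         1.18926060e+03],
       [ 9.96178183e-01, -6.71168850e-02,  5.58959011e-02,
        -8.07196063e+01],
       [ 4.22150442e-03, -6.02204075e-01, -7.98331029e-01,
         1.00880518e+03],
       [ 0.00000000e+00,  0.00000000e+00,  0.0000
[... 247 characters left out ...]
-9.99567179e-01, -1.60490774e-02,  2.46552449e-02,
        -9.98762931e+00],
       [-2.11287173e-02, -1.91517368e-01, -9.81261777e-01,
         1.24532253e+03],
       [ 0.00000000e+00,  0.00000000e+00,  0.00000000e+00,
         1.00000000e+00]])}
{'fx': 349.8024851015882, 'fy': 349.8024851015882, 'cx': 276.55410781869574, 'cy': 217.5187225325526, 'pose': array([[ 4.20834213e-01, -8.60049298e-01, -2.88467972e-01,
         3.37744564e+02],
       [-9.07137563e-01, -3.99019846e-01, -1.33733335e-01,
        -5.33482971e+02],
       [-8.71847124e-05,  3.17959696e-01, -9.48104227e-01,
         3.74202771e+02],
       [ 0.00000000e+00,  0.00000000e+00,  0.00000000e+00,
         1.00000000e+00]])}
```

View pics/scene0.png

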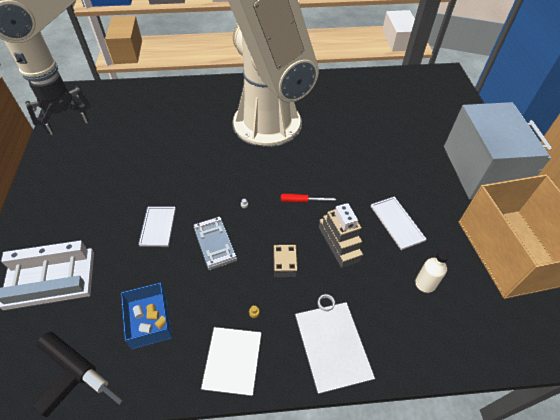

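View pics/top0.png

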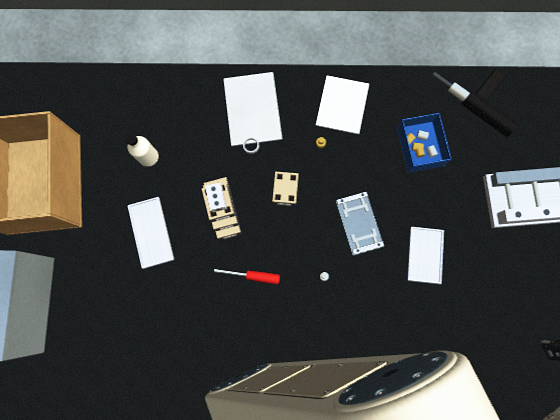

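```bash
cat > h.py <<'E'
import numpy as np, cv2
from rig import sense, grab_frame, camera_model, job
def ray(cm,u,v):
    d=cm["pose"][:3,:3]@np.array([(u-cm["cx"])/cm["fx"],(v-cm["cy"])/cm["fy"],1]); return cm["pose"][:3,3],d
def on(cm,u,v,z):
    o,d=ray(cm,u,v); return (o+d*(z-o[2])/d[2])[:2]
def proj(cm,p):
    q=cm["pose"][:3,:3].T@(np.asarray(p,float)-cm["pose"][:3,3]); return np.array([cm["fx"]*q[0]/q[2]+cm["cx"],cm["fy"]*q[1]/q[2]+cm["cy"]])
def rect(cm,cnt,z):
    p=np.array([on(cm,u,v,z) for u,v in cnt.reshape(-1,2)],np.float32)
    (c,(w,h),a)=cv2.minAreaRect(p)
    if w<h: w,h,a=h,w,a+90
    return np.round(c,1),round(w,1),round(h,1),round((a+90)%180-90,2)
E
python3 - <<'E'
import cv2
t=cv2.imread("pics/top0.png"); cv2.imwrite("pics/topc.png",cv2.resize(t[150:310,110:460],None,fx=2.28,fy=2.28,interpolation=cv2.INTER_CUBIC))
t=cv2.imread("pics/scene0.png"); cv2.imwrite("pics/scenec.png",cv2.resize(t[180:290,130:440],None,fx=2.5,fy=2.5,interpolation=cv2.INTER_CUBIC))
E
```

```text
(no output)
```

View pics/topc.png

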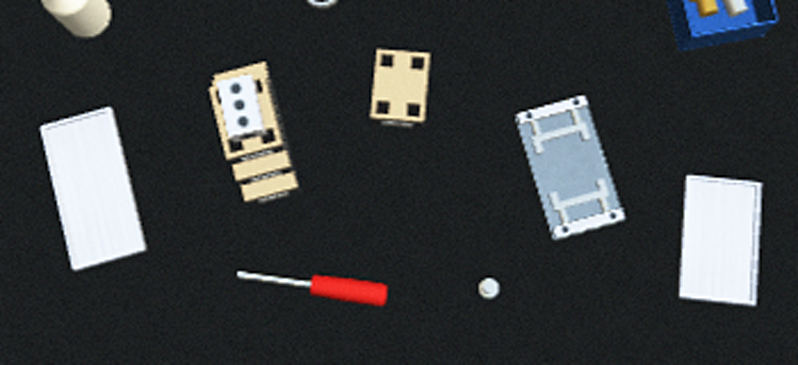

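View pics/scenec.png

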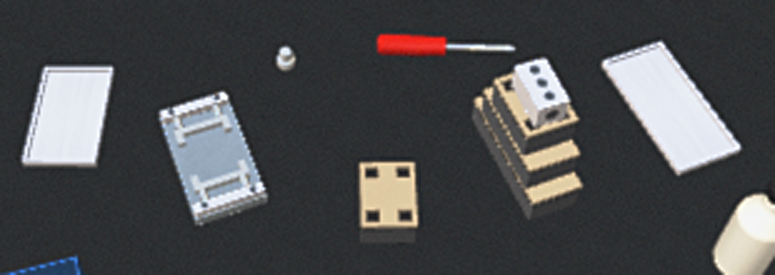

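Run:
```python
from h import *
t=cv2.imread("pics/top0.png");cm=camera_model("top")
hsv=cv2.cvtColor(t,cv2.COLOR_BGR2HSV)
g=((hsv[...,2]>70)*255).astype(np.uint8)
cs,_=cv2.findContours(g,cv2.RETR_EXTERNAL,cv2.CHAIN_APPROX_NONE)
for c in cs:
    x,y,w,h=cv2.boundingRect(c)
    if cv2.contourArea(c)>100 and 110<x<450 and 160<y<300:
        for z in (9,14,26,44): print((x,y,w,h),z,*rect(cm,c,z))
t=cv2.imread("pics/scene0.png");cm=camera_model("scene")
hsv=cv2.cvtColor(t,cv2.COLOR_BGR2HSV)
g=((hsv[...,2]>80)*255).astype(np.uint8)
cs,_=cv2.findContours(g,cv2.RETR_EXTERNAL,cv2.CHAIN_APPROX_NONE)
print("scene")
for c in cs:
    x,y,w,h=cv2.boundingRect(c)
    if cv2.contourArea(c)>100 and 110<x<450 and 160<y<300:
        for z in (9,26,44): print((x,y,w,h),z,*rect(cm,c,z))
```

```text
(214, 269, 66, 15) 9 [384.1 100.7] 171.2 25.7 82.49
(214, 269, 66, 15) 14 [383.8 100.2] 170.5 25.6 82.49
(214, 269, 66, 15) 26 [383.2  99.2] 168.8 25.4 82.49
(214, 269, 66, 15) 44 [382.2  97.5] 166.3 25.0 82.49
(408, 226, 37, 59) 9 [ 443.  -359.6] 141.9 87.6 -5.2
(408, 226, 37, 59) 14 [ 442.5 -358.2] 141.3 87.3 -5.2
(408, 226, 37, 59) 26 [ 441.3 -354.8] 140.0 86.4 -5.2
(408, 226, 37, 59) 44 [ 439.4 -349.7] 137.9 85.2 -5.2
(127, 197, 47, 72) 9 [489.6 358.8] 177.5 88.6 17.14
(127, 197, 47, 72) 14 [488.9 357.3] 176.8 88.3 17.14
(127, 197, 47, 72) 26 [487.3 353.7] 175.1 87.4 17.14
(127, 197, 47, 72) 44 [484.7 348.3] 172.5 86.1 17.14
(336, 192, 49, 63) 9 [ 523.5 -190.5] 153.5 87.7 17.16
(336, 192, 49, 63) 14 [ 522.7 -189.7] 152.8 87.3 17.16
(336, 192, 49, 63) 26 [ 520.6 -188. ] 151.4 86.4 17.16
(336, 192, 49, 63) 44 [ 517.6 -185.3] 149.1 85.2 17.16
(201, 177, 40, 62) 9 [556.1 176.6] 161.9 73.8 16.5
(201, 177, 40, 62) 14 [555.2 175.8] 161.2 73.5 16.5
(201, 177, 40, 62) 26 [552.8 174. ] 159.7 72.8 16.5
(201, 177, 40, 62) 44 [549.4 171.3] 157.3 71.7 16.5
(272, 171, 27, 35) 9 [613.2   5.7] 90
[... 921 characters left out ...]
2 16.99
(193, 216, 44, 54) 44 [ 543.9 -189.1] 162.5 84.7 16.99
(138, 206, 38, 41) 9 [ 448.8 -362.3] 146.1 89.4 -4.92
(138, 206, 38, 41) 26 [ 461.4 -357.5] 143.6 87.9 -4.92
(138, 206, 38, 41) 44 [ 474.7 -352.4] 141.0 86.3 -4.92
(319, 203, 44, 64) 9 [520.9 187.2] 200.2 122.9 14.88
(319, 203, 44, 64) 26 [532.2 182.6] 196.8 120.8 14.88
(319, 203, 44, 64) 44 [544.3 177.8] 193.2 118.6 14.88
(370, 196, 57, 54) 9 [495.2 353.9] 180.0 92.5 17.01
(370, 196, 57, 54) 26 [507.  346.5] 176.9 91.0 17.01
(370, 196, 57, 54) 44 [519.5 338.7] 173.7 89.3 17.01
(280, 193, 56, 9) 9 [378.2  98.5] 172.4 32.5 85.19
(280, 193, 56, 9) 26 [392.   95.5] 169.5 31.9 85.19
(280, 193, 56, 9) 44 [406.6  92.3] 166.4 31.4 85.19
```

```bash
cat > go.py <<'E'
import sys
from h import *
def go(x,y,z,yaw):
    s=sense();p=s["eef_pos"];a=s["tcp_rot"];
    c,sn=np.cos(a[2]),np.sin(a[2])
    d=np.array([x,y,z])-p
    t=[(c*d[0]+sn*d[1])/10,(sn*d[0]-c*d[1])/10,-d[2]/10]
    dy=(yaw-a[2]+np.pi)%(2*np.pi)-np.pi
    print("clk",round(s["clock"],2),"pos",p.round(1),"rot",a.round(3),"F",s["contact_force"].round(1),"open",round(s["opening"],3),"q",s["qpos"].round(2))
    print("tr cm",np.round(t,2),"twist",round(-dy,3),"calls",round(max(np.linalg.norm(d)/208,abs(dy)/.625),1))
if __name__=="__main__": go(*map(float,sys.argv[1:5]))
E
python3 go.py 560 172 330 -1.283
```

```text
clk 0.1 pos [ 263.1 -566.5  230.6] rot [-3.142e+00  1.000e-03 -1.136e+00] F [-0.2  0.  -0.2] open 1.004 q [-1.14  0.35  1.63  0.    1.16 -0.  ]
tr cm [-54.47 -58.03  -9.94] twist 0.147 calls 3.9
```

Call:
{"name": "arm_command", "arguments": {"plan": [{"translation": [-2.5, -2.7, -0.5], "twist": 0.03, "gripper": 1}, {"translation": [-5, -5.4, -1], "twist": 0.06, "gripper": 1}, {"translation": [-7.5, -8.1, -1.5], "twist": 0.09, "gripper": 1}, {"translation": [-10, -10.8, -2], "twist": 0.12, "gripper": 1}, {"translation": [-12.5, -13.5, -2.5], "twist": 0.15, "gripper": 1}]}}

```text
clock: 0.52
eef_pos: [333.0, -394.5, 255.6]
tcp_rot: [3.141, 0.002, -1.288]
contact_force: [1.4, 0.3, 0.8]
opening: 0.999
```

```bash
python3 go.py 560 172 330 -1.283
```

```text
clk 0.52 pos [ 333.  -394.5  255.6] rot [ 3.141e+00  2.000e-03 -1.288e+00] F [1.4 0.3 0.8] open 0.999 q [-0.87  0.16  1.83  0.    1.15  0.41]
tr cm [-48.06 -37.61  -7.44] twist -0.005 calls 3.0
```

Call:
{"name": "arm_command", "arguments": {"plan": [{"translation": [-3.2, -2.5, -0.5], "twist": 0, "gripper": 1}, {"translation": [-6.4, -5, -1], "twist": 0, "gripper": 1}, {"translation": [-9.6, -7.5, -1.5], "twist": 0, "gripper": 1}, {"translation": [-12.8, -10, -2], "twist": 0, "gripper": 1}, {"translation": [-16, -12.5, -2.5], "twist": 0, "gripper": 1}]}}

```text
clock: 0.93
eef_pos: [408.4, -204.1, 281.0]
tcp_rot: [3.141, 0.002, -1.288]
contact_force: [0.9, 0.0, 0.2]
opening: 1.001
```

Call:
{"name": "arm_command", "arguments": {"plan": [{"translation": [-3.2, -2.5, -0.5], "twist": 0, "gripper": 1}, {"translation": [-6.4, -5, -1], "twist": 0, "gripper": 1}, {"translation": [-9.6, -7.5, -1.5], "twist": 0, "gripper": 1}, {"translation": [-12.8, -10, -2], "twist": 0, "gripper": 1}, {"translation": [-16, -12.5, -2.5], "twist": 0, "gripper": 1}]}}

```text
clock: 1.35
eef_pos: [484.0, -13.5, 306.5]
tcp_rot: [3.141, 0.002, -1.288]
contact_force: [0.3, -1.0, 0.2]
opening: 1.0
```

Call:
{"name": "arm_command", "arguments": {"plan": [{"translation": [-3.2, -2.5, -0.5], "twist": 0, "gripper": 1}, {"translation": [-6.4, -5, -1], "twist": 0, "gripper": 1}, {"translation": [-9.6, -7.5, -1.5], "twist": 0, "gripper": 1}, {"translation": [-12.8, -10, -2], "twist": 0, "gripper": 1}, {"translation": [-16, -12.5, -2.5], "twist": 0, "gripper": 1}]}}

```text
clock: 1.77
eef_pos: [559.5, 177.1, 331.7]
tcp_rot: [3.141, 0.002, -1.288]
contact_force: [0.3, -1.4, 0.3]
opening: 1.001
```

```bash
python3 go.py 560 172 330 -1.283
python3 - <<'E'
from h import *
import pickle
cm=camera_model("wrist");f=grab_frame("wrist");cv2.imwrite("pics/w1.png",f);pickle.dump(cm,open("pics/w1.pkl","wb"));print(cm["pose"].round(3))
E
python3 go.py 560 172 330 -1.283
```

```text
clk 1.77 pos [559.5 177.1 331.7] rot [ 3.141e+00  2.000e-03 -1.288e+00] F [ 0.3 -1.4  0.3] open 1.001 q [0.3  0.21 1.6  0.   1.33 1.59]
tr cm [0.5  0.1  0.17] twist -0.005 calls 0.0
[[ 2.79000e-01 -9.10000e-01 -3.06000e-01  6.38660e+02]
 [-9.60000e-01 -2.64000e-01 -8.80000e-02  1.98444e+02]
 [-0.00000e+00  3.19000e-01 -9.48000e-01  4.75218e+02]
 [ 0.00000e+00  0.00000e+00  0.00000e+00  1.00000e+00]]
clk 1.82 pos [562.2 183.2 332.5] rot [-3.138  0.005 -1.286] F [0.  3.6 1.8] open 1.0 q [0.31 0.22 1.59 0.01 1.33 1.59]
tr cm [1.01 0.53 0.25] twist -0.003 calls 0.1
```

View pics/w1.png

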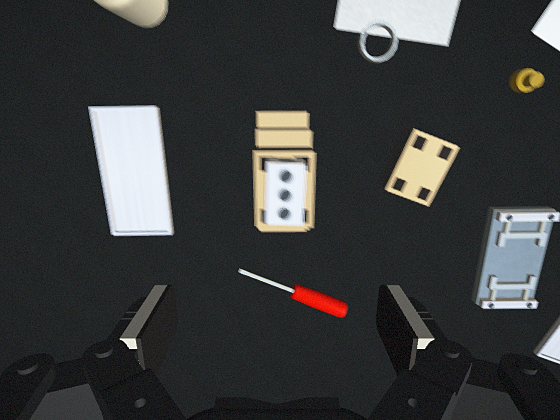

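```bash
cat > snap.py <<'E'
from h import *
import pickle,sys
n=sys.argv[1]
p=sense()["eef_pos"]
cm=camera_model("wrist");f=grab_frame("wrist");cv2.imwrite(f"pics/{n}.png",f);pickle.dump(cm,open(f"pics/{n}.pkl","wb"))
s=sense();print("moved",(s["eef_pos"]-p).round(2),"clk",s["clock"], s["eef_pos"].round(1))
E
python3 snap.py w2; python3 snap.py w3
python3 - <<'E'
import cv2
t=cv2.imread("pics/w3.png"); cv2.imwrite("pics/w3c.png",cv2.resize(t[80:250,220:480],None,fx=3,fy=3,interpolation=cv2.INTER_CUBIC))
E
```

```text
moved [-1.19 -3.2  -0.68] clk 1.8667 [561.  180.  331.8]
moved [-1.18 -2.5  -0.56] clk 1.9167 [559.9 177.5 331.2]
```

View pics/w3c.png

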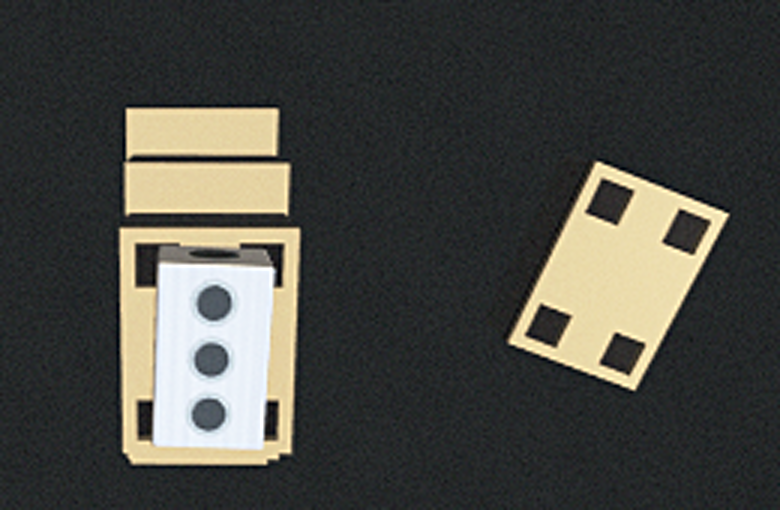

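```bash
cat > meas.py <<'E'
from h import *
import pickle,sys
def load(n): return cv2.imread(f"pics/{n}.png"),pickle.load(open(f"pics/{n}.pkl","rb"))
def masks(im):
    hsv=cv2.cvtColor(im,cv2.COLOR_BGR2HSV);H,S,V=cv2.split(hsv)
    beige=((H>12)&(H<32)&(S>45)&(V>110)).astype(np.uint8)*255
    white=((S<40)&(V>180)).astype(np.uint8)*255
    return beige,white
def blobs(m,amin=150):
    cs,hi=cv2.findContours(m,cv2.RETR_CCOMP,cv2.CHAIN_APPROX_NONE)
    return [(c,hi[0][i]) for i,c in enumerate(cs) if cv2.contourArea(c)>amin]
E
python3 - <<'E'
from meas import *
im,cm=load("w3");b,w=masks(im)
print("beige")
for c,h in blobs(b,40):
    M=cv2.moments(c); print(cv2.boundingRect(c),"hole" if h[3]>=0 else "", [ (z,*rect(cm,c,z)) for z in (44,84,124)])
print("white")
for c,h in blobs(w,30):
    print(cv2.boundingRect(c),"hole" if h[3]>=0 else "", [ (z,*rect(cm,c,z)) for z in (9,158)])
E
```

```text
beige
(260, 156, 60, 79)  [(44, array([533.1, 154.5]), 102.6, 74.4, 16.41), (84, array([543. , 158.8]), 93.1, 67.5, 16.41), (124, array([552.9, 163.2]), 83.6, 60.6, 16.41)]
(264, 160, 52, 71) hole [(44, array([533.5, 154.4]), 92.1, 63.2, 16.44), (84, array([543.3, 158.8]), 83.5, 57.3, 16.44), (124, array([553.2, 163.1]), 75.0, 51.4, 16.44)]
(389, 134, 74, 76)  [(44, array([610.1,   0.8]), 80.4, 60.9, -4.0), (84, array([612.8,  19.4]), 72.9, 55.3, -4.0), (124, array([615.6,  38. ]), 65.5, 49.6, -4.0)]
(419, 190, 17, 16) hole [(44, array([581.4, -14.8]), 16.8, 16.4, -3.71), (84, array([586.8,   5.2]), 15.2, 14.9, -3.71), (124, array([592.2,  25.3]), 13.7, 13.4, -3.71)]
(394, 181, 17, 16) hole [(44, array([583.8,  20.3]), 16.8, 16.0, -3.94), (84, array([589. ,  37.1]), 15.2, 14.6, -3.94), (124, array([594.2,  53.9]), 13.6, 13.1, -3.94)]
(440, 149, 18, 17) hole [(44, array([636.4, -18.6]), 16.8, 16.3, -5.81), (84, array([636.7,   1.8]), 15.2, 14.8, -5.81), (124, array([637. ,  22.2]), 13.7, 13.2, -5.81)]
(414, 139, 18, 17) hole [(44, array([638.9,  16.4]), 16.7, 16.5, -4.42), (84, array(
[... 3274 characters left out ...]
10, 81, 128)  [(9, array([492.3, 355. ]), 174.2, 86.5, 17.12), (158, array([539.5, 305.9]), 118.6, 58.8, 17.12)]
(118, 232, 55, 4) hole [(9, array([413.9, 331.9]), 77.4, 4.6, -73.56), (158, array([486.1, 290.2]), 52.7, 3.1, -73.56)]
(536, 3, 24, 51)  [(9, array([805.7, -85.5]), 54.8, 26.6, 30.7), (158, array([752.7,   6.1]), 37.3, 18.1, 30.7)]
(339, 0, 126, 66)  [(9, array([754.1,  83.5]), 143.4, 69.6, -73.64), (158, array([717.6, 121.1]), 97.6, 47.4, -73.64)]
(367, 28, 33, 36) hole [(9, array([736. ,  96.2]), 38.0, 37.3, -24.56), (158, array([705.3, 129.8]), 25.8, 25.4, -24.56)]
(118, 0, 23, 9)  [(9, array([694. , 397.5]), 25.7, 8.2, -73.64), (158, array([676.7, 334.8]), 17.5, 5.6, -73.64)]
```

```bash
python3 go.py 559 165 180 -1.321
```

```text
clk 1.92 pos [559.9 177.5 331.2] rot [ 3.141e+00  2.000e-03 -1.285e+00] F [-0.1 -0.5 -0.2] open 1.001 q [0.3  0.22 1.6  0.   1.33 1.59]
tr cm [ 1.17  0.44 15.12] twist 0.036 calls 0.7
```

Call:
{"name": "arm_command", "arguments": {"plan": [{"translation": [0.3, 0.1, 3.2], "twist": 0.01, "gripper": 1}, {"translation": [0.6, 0.2, 6.6], "twist": 0.02, "gripper": 1}, {"translation": [0.9, 0.3, 10], "twist": 0.03, "gripper": 1}, {"translation": [1.17, 0.44, 13.2], "twist": 0.036, "gripper": 1}, {"translation": [1.17, 0.44, 15.1], "twist": 0.036, "gripper": 1}]}}

```text
clock: 2.33
eef_pos: [556.2, 163.2, 176.6]
tcp_rot: [3.136, 0.002, -1.322]
contact_force: [-0.8, -0.6, -1.1]
opening: 0.999
```

```bash
python3 snap.py w4; python3 go.py 559 165 129 -1.321;python3 - <<'E'
from meas import *
im,cm=load("w4");b,w=masks(im)
for c,h in blobs(w,150):
    print(cv2.boundingRect(c),"hole" if h[3]>=0 else "",rect(cm,c,158))
E
```

```text
moved [-1.3  -0.21 -2.58] clk 2.3833 [554.9 163.  174. ]
clk 2.38 pos [554.9 163.  174. ] rot [ 3.132e+00  2.000e-03 -1.322e+00] F [-2.6 -0.9 -2.5] open 0.998 q [0.28 0.35 1.78 0.   1.02 1.6 ]
tr cm [-0.1  -0.45  4.5 ] twist -0.001 calls 0.2
(219, 333, 77, 28)  (array([506.6, 160. ]), 44.7, 3.1, 82.55)
(234, 205, 73, 107)  (array([559.8, 165.7]), 59.5, 35.3, 14.22)
(260, 283, 22, 20) hole (array([541.9, 161.3]), 11.4, 11.1, 14.23)
(259, 251, 24, 22) hole (array([559.3, 165.7]), 11.6, 11.6, 44.58)
(258, 217, 25, 24) hole (array([576.7, 170.1]), 11.6, 11.2, 57.59)
(0, 108, 123, 185)  (array([562. , 271.7]), 90.6, 46.1, 16.95)
(40, 282, 76, 8) hole (array([521.3, 260.3]), 39.9, 2.6, -72.93)
(388, 0, 54, 26)  (array([682.2, 136.2]), 21.4, 9.0, -75.78)
```

View pics/w4.png

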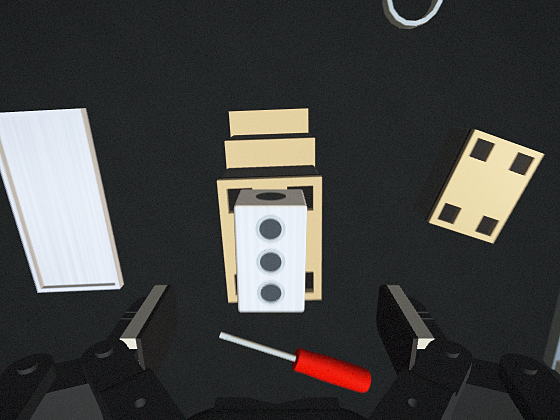

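Call:
{"name": "arm_command", "arguments": {"plan": [{"translation": [-0.1, -0.3, 1.5], "twist": 0, "gripper": 1}, {"translation": [-0.15, -0.52, 3], "twist": 0, "gripper": 1}, {"translation": [-0.15, -0.52, 4], "twist": 0, "gripper": 1}, {"translation": [-0.15, -0.52, 4.5], "twist": 0, "gripper": 1}, {"translation": [-0.15, -0.52, 4.5], "twist": 0, "gripper": 1}]}}

```text
clock: 2.8
eef_pos: [558.6, 165.1, 128.5]
tcp_rot: [3.131, 0.001, -1.322]
contact_force: [-0.7, -0.2, -0.1]
opening: 1.0
```

```bash
python3 go.py 559.5 165.7 129 -1.321
```

```text
clk 2.8 pos [558.6 165.1 128.5] rot [ 3.131e+00  1.000e-03 -1.322e+00] F [-0.7 -0.2 -0.1] open 1.0 q [0.28 0.41 1.81 0.   0.94 1.6 ]
tr cm [-0.04 -0.1  -0.05] twist -0.001 calls 0.0
```

Call:
{"name": "arm_command", "arguments": {"plan": [{"translation": [0, 0, 0], "twist": 0, "gripper": 0.7}, {"translation": [0, 0, 0], "twist": 0, "gripper": 0.5}, {"translation": [0, 0, 0], "twist": 0, "gripper": 0.3}, {"translation": [0, 0, 0], "twist": 0, "gripper": 0.3}, {"translation": [0, 0, 0], "twist": 0, "gripper": 0.3}], "squeeze": 40}}

```text
clock: 3.22
eef_pos: [559.0, 165.5, 129.3]
tcp_rot: [3.132, 0.002, -1.322]
contact_force: [-1.0, 0.3, 5.5]
opening: 0.418
```

Call:
{"name": "arm_command", "arguments": {"plan": [{"translation": [0, 0, 0], "twist": 0, "gripper": 0.3}, {"translation": [0, 0, 0], "twist": 0, "gripper": 0.3}, {"translation": [0, 0, 0], "twist": 0, "gripper": 0.3}, {"translation": [0, 0, 0], "twist": 0, "gripper": 0.3}, {"translation": [0, 0, 0], "twist": 0, "gripper": 0.3}], "squeeze": 40}}

```text
clock: 3.63
eef_pos: [559.0, 165.5, 129.4]
tcp_rot: [3.132, 0.002, -1.322]
contact_force: [-0.5, 0.3, 0.8]
opening: 0.416
```

```bash
python3 go.py 559.5 165.7 160 -1.321; python3 snap.py w5
```

```text
clk 3.63 pos [559.  165.5 129.4] rot [ 3.132e+00  2.000e-03 -1.322e+00] F [-0.5  0.3  0.8] open 0.416 q [0.28 0.41 1.81 0.   0.94 1.6 ]
tr cm [-0.01 -0.05 -3.06] twist -0.001 calls 0.1
moved [ 0.04 -0.03  0.02] clk 3.6833 [559.1 165.4 129.4]
```

View pics/w5.png

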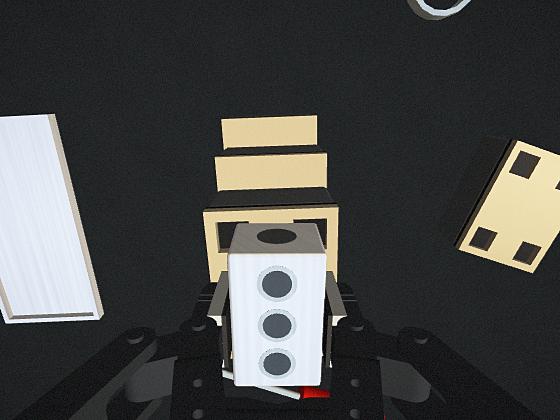

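Call:
{"name": "arm_command", "arguments": {"plan": [{"translation": [0, 0, -0.5], "twist": 0, "gripper": 0.3}, {"translation": [0, 0, -1.5], "twist": 0, "gripper": 0.3}, {"translation": [0, 0, -3], "twist": 0, "gripper": 0.3}, {"translation": [0, 0, -5], "twist": 0, "gripper": 0.3}, {"translation": [0, 0, -7], "twist": 0, "gripper": 0.3}], "squeeze": 40}}

```text
clock: 4.1
eef_pos: [559.4, 165.4, 200.4]
tcp_rot: [3.131, 0.002, -1.322]
contact_force: [1.2, 0.2, -2.7]
opening: 0.414
```

```bash
python3 go.py 470 -180 200 -1.271
```

```text
clk 4.1 pos [559.4 165.4 200.4] rot [ 3.131e+00  2.000e-03 -1.322e+00] F [ 1.2  0.2 -2.7] open 0.414 q [0.28 0.33 1.75 0.   1.08 1.6 ]
tr cm [31.28 17.16  0.04] twist -0.051 calls 1.7
```

Call:
{"name": "arm_command", "arguments": {"plan": [{"translation": [2.5, 1.4, 0], "twist": -0.01, "gripper": 0.3}, {"translation": [5.5, 3.1, 0], "twist": -0.02, "gripper": 0.3}, {"translation": [8.8, 4.9, 0], "twist": -0.03, "gripper": 0.3}, {"translation": [12.1, 6.7, 0], "twist": -0.04, "gripper": 0.3}, {"translation": [15.4, 8.5, 0], "twist": -0.05, "gripper": 0.3}]}}

```text
clock: 4.52
eef_pos: [514.2, -6.1, 201.9]
tcp_rot: [3.132, 0.002, -1.271]
contact_force: [0.8, -0.2, -2.0]
opening: 0.413
```

```bash
python3 go.py 470 -180 190 -1.271
```

```text
clk 4.52 pos [514.2  -6.1 201.9] rot [ 3.132e+00  2.000e-03 -1.271e+00] F [ 0.8 -0.2 -2. ] open 0.413 q [-0.01  0.22  1.89 -0.    1.04  1.26]
tr cm [15.31  9.36  1.19] twist -0.0 calls 0.9
```

Call:
{"name": "arm_command", "arguments": {"plan": [{"translation": [3.5, 2.1, 0.3], "twist": 0, "gripper": 0.3}, {"translation": [7, 4.2, 0.6], "twist": 0, "gripper": 0.3}, {"translation": [10.5, 6.4, 0.9], "twist": 0, "gripper": 0.3}, {"translation": [13.3, 8.2, 1.1], "twist": 0, "gripper": 0.3}, {"translation": [15.3, 9.4, 1.2], "twist": 0, "gripper": 0.3}]}}

```text
clock: 4.93
eef_pos: [468.2, -182.7, 191.0]
tcp_rot: [3.132, 0.001, -1.272]
contact_force: [0.4, 0.6, -1.7]
opening: 0.413
```

```bash
python3 snap.py w6;python3 snap.py w6
```

```text
moved [-0.32 -2.45 -0.04] clk 4.9833 [ 467.9 -185.2  191. ]
moved [0.7  2.06 0.07] clk 5.0333 [ 468.6 -183.1  191.1]
```

View pics/w6.png

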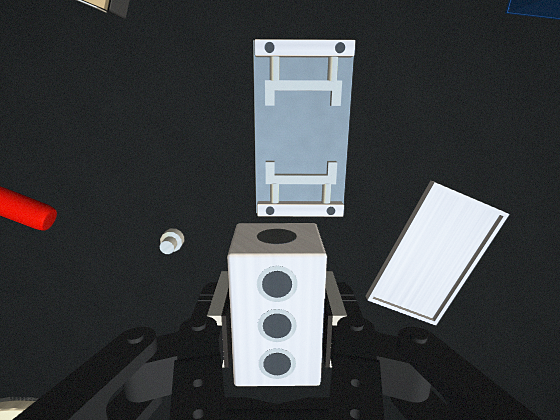

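```bash
python3 - <<'E'
from meas import *
im,cm=load("w6");b,w=masks(im)
for c,h in blobs(w,25):
    r=cv2.boundingRect(c)
    if r[1]<340: print(r,"hole" if h[3]>=0 else "",rect(cm,c,26),rect(cm,c,9))
P=[]
for r in [(258,38,24,18),(328,38,24,18),(258,201,24,18),(322,201,24,18)]:
    x,y,ww,hh=r; g=cv2.cvtColor(im,cv2.COLOR_BGR2GRAY)[y:y+hh,x:x+ww]
    m=(g<120).astype(np.uint8); n,l,st,ce=cv2.connectedComponentsWithStats(m)
    for i in range(1,n):
        if st[i,4]>20: print(r,st[i],ce[i]+[x,y],on(cm,*(ce[i]+[x,y]),26))
E
python3 go.py 520 -190 100 -1.271
```

```text
(332, 316, 13, 9)  (array([ 357. , -287.6]), 12.0, 9.8, -73.0) (array([ 346.5, -294.5]), 12.7, 10.3, -73.0)
(209, 316, 13, 9)  (array([ 319.8, -165.8]), 12.0, 9.8, -73.0) (array([ 307.2, -166. ]), 12.7, 10.3, -73.0)
(228, 253, 99, 133)  (array([ 334. , -228.4]), 161.8, 96.0, 17.1) (array([ 322.2, -232.1]), 170.8, 101.3, 17.1)
(262, 313, 31, 26) hole (array([ 331.9, -229.2]), 31.4, 30.9, -73.01) (array([ 320. , -232.9]), 33.1, 32.6, -73.01)
(261, 270, 32, 29) hole (array([ 378.6, -214.3]), 31.6, 31.0, 17.01) (array([ 369.3, -217.2]), 33.4, 32.7, 17.01)
(160, 232, 24, 22)  (array([ 392.1, -105.3]), 22.7, 21.8, 10.83) (array([ 383.5, -102.2]), 23.9, 23.0, 10.83)
(161, 235, 17, 15) hole (array([ 393.9, -104.1]), 14.8, 11.3, 72.84) (array([ 385.4, -100.9]), 15.7, 12.0, 72.84)
(257, 204, 87, 13)  (array([ 459.3, -212.4]), 79.6, 11.7, -72.97) (array([ 454.4, -215.2]), 84.0, 12.3, -72.97)
(326, 206, 10, 10) hole (array([ 467.1, -239.4]), 8.9, 8.3, 19.71) (array([ 462.7, -243.7]), 9.4, 8.8, 19.71)
(265, 205, 10, 11) hole (array([ 451. , -185.3]), 9.7, 8.3, 16.92) (array([ 445.7, -186.6]), 10.
[... 1058 characters left out ...]
[ 0  0 15  3 40] [264.25  202.075] [ 456.96653704 -178.54934792]
(258, 201, 24, 18) [ 8  6  8  8 51] [269.54901961 210.29411765] [ 450.80123436 -185.46987664]
(258, 201, 24, 18) [ 0 15 24  3 72] [269.5 217. ] [ 444.50467862 -187.30928837]
(322, 201, 24, 18) [ 8  0 13  3 27] [335.92592593 202.37037037] [ 475.96039452 -241.51281659]
(322, 201, 24, 18) [ 0  0 24 18 82] [338.02439024 213.93902439] [ 466.00884068 -247.25655477]
(322, 201, 24, 18) [ 5  6  8  8 52] [330.5 210.5] [ 467.12094588 -239.43079413]
clk 5.03 pos [ 468.6 -183.1  191.1] rot [ 3.132e+00  1.000e-03 -1.274e+00] F [ 0.5  0.5 -2.5] open 0.412 q [-0.37  0.21  1.92 -0.01  1.01  0.91]
tr cm [ 2.16 -4.72  9.11] twist -0.003 calls 0.5
```

```bash
python3 go.py 524.2 -192.4 50 -1.274
```

```text
clk 5.03 pos [ 468.6 -183.1  191.1] rot [ 3.132e+00  1.000e-03 -1.274e+00] F [ 0.5  0.5 -2.5] open 0.412 q [-0.37  0.21  1.92 -0.01  1.01  0.91]
tr cm [ 2.51 -5.05 14.11] twist -0.0 calls 0.7
```

Call:
{"name": "arm_command", "arguments": {"plan": [{"translation": [0.8, -1.7, 2], "twist": 0, "gripper": 0.3}, {"translation": [1.7, -3.4, 5], "twist": 0, "gripper": 0.3}, {"translation": [2.5, -5.05, 8], "twist": 0, "gripper": 0.3}, {"translation": [2.5, -5.05, 11], "twist": 0, "gripper": 0.3}, {"translation": [2.5, -5.05, 12.5], "twist": 0, "gripper": 0.3}]}}

```text
clock: 5.45
eef_pos: [522.7, -191.5, 62.9]
tcp_rot: [3.13, 0.003, -1.274]
contact_force: [-0.9, 0.5, -2.4]
opening: 0.414
```

Call:
{"name": "arm_command", "arguments": {"plan": [{"translation": [0, 0, 0], "twist": 0, "gripper": 0.3}, {"translation": [0, 0, 0], "twist": 0, "gripper": 0.3}, {"translation": [0, 0, 0], "twist": 0, "gripper": 0.3}, {"translation": [0, 0, 0], "twist": 0, "gripper": 0.3}, {"translation": [0, 0, 0], "twist": 0, "gripper": 0.3}]}}

```text
clock: 5.87
eef_pos: [523.7, -191.7, 64.5]
tcp_rot: [3.132, 0.001, -1.274]
contact_force: [-0.3, 0.1, -1.9]
opening: 0.413
```

```bash
python3 snap.py w7;python3 go.py 524.2 -192.4 24 -1.274
```

```text
moved [-0.21  0.02 -0.23] clk 5.9167 [ 523.5 -191.7   64.2]
clk 5.92 pos [ 523.5 -191.7   64.2] rot [ 3.131e+00  1.000e-03 -1.274e+00] F [-0.1 -0.2 -2.7] open 0.414 q [-0.35  0.47  1.9  -0.01  0.78  0.93]
tr cm [ 0.09 -0.05  4.02] twist -0.0 calls 0.2
```

View pics/w7.png

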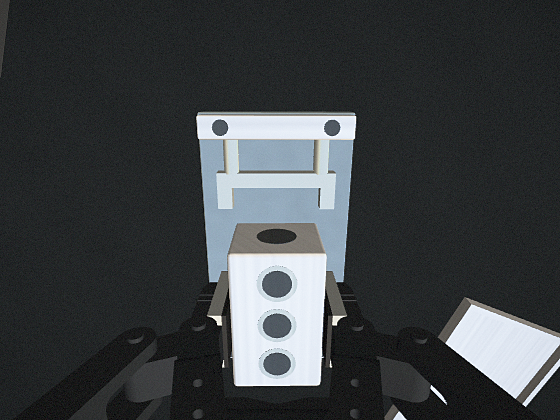

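Call:
{"name": "arm_command", "arguments": {"plan": [{"translation": [0.09, -0.05, 1.0], "twist": 0, "gripper": 0.3}, {"translation": [0.09, -0.05, 2.2], "twist": 0, "gripper": 0.3}, {"translation": [0.09, -0.05, 3.2], "twist": 0, "gripper": 0.3}, {"translation": [0.09, -0.05, 3.9], "twist": 0, "gripper": 0.3}, {"translation": [0.09, -0.05, 4.1], "twist": 0, "gripper": 0.3}]}}

```text
clock: 6.33
eef_pos: [522.5, -192.0, 21.2]
tcp_rot: [3.129, 0.003, -1.274]
contact_force: [-0.1, 0.0, -2.1]
opening: 0.413
```

Call:
{"name": "arm_command", "arguments": {"plan": [{"translation": [0, 0, 0.1], "twist": 0, "gripper": 0.3}, {"translation": [0, 0, 0.15], "twist": 0, "gripper": 0.3}, {"translation": [0, 0, 0.2], "twist": 0, "gripper": 0.3}, {"translation": [0, 0, 0.25], "twist": 0, "gripper": 0.3}, {"translation": [0, 0, 0.25], "twist": 0, "gripper": 0.3}]}}

```text
clock: 6.75
eef_pos: [522.2, -192.0, 19.3]
tcp_rot: [3.129, 0.004, -1.274]
contact_force: [-4.8, 2.0, 7.9]
opening: 0.417
```

```bash
python3 snap.py w8;python3 go.py 524.2 -192.4 19 -1.274
```

```text
moved [0.07 0.03 0.02] clk 6.8 [ 522.3 -191.9   19.3]
clk 6.8 pos [ 522.3 -191.9   19.3] rot [ 3.129  0.004 -1.274] F [-3.4  2.3  7.1] open 0.414 q [-0.35  0.54  1.91 -0.01  0.7   0.93]
tr cm [ 0.1  -0.17  0.03] twist -0.0 calls 0.0
```

View pics/w8.png

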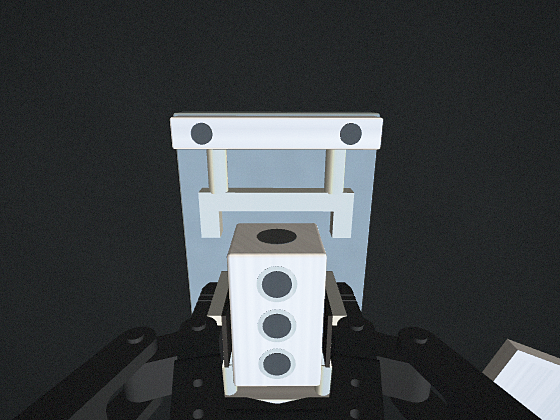

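Call:
{"name": "arm_command", "arguments": {"plan": [{"translation": [0, 0, 0], "twist": 0, "gripper": 0.5}, {"translation": [0, 0, 0], "twist": 0, "gripper": 0.6}, {"translation": [0, 0, 0], "twist": 0, "gripper": 0.65}, {"translation": [0, 0, 0], "twist": 0, "gripper": 0.65}, {"translation": [0, 0, -1], "twist": 0, "gripper": 0.65}]}}

```text
clock: 7.22
eef_pos: [521.3, -191.5, 28.2]
tcp_rot: [3.127, 0.005, -1.274]
contact_force: [-0.9, -0.3, 0.6]
opening: 0.652
```

Call:
{"name": "arm_command", "arguments": {"plan": [{"translation": [0, 0, -2], "twist": 0, "gripper": 0.65}, {"translation": [0, 0, -5], "twist": 0, "gripper": 0.8}, {"translation": [0, 0, -8], "twist": 0, "gripper": 1}, {"translation": [0, 0, -12], "twist": 0, "gripper": 1}, {"translation": [0, 0, -16], "twist": 0, "gripper": 1}]}}

```text
clock: 7.63
eef_pos: [523.1, -191.4, 190.1]
tcp_rot: [3.126, 0.006, -1.274]
contact_force: [1.0, -0.4, -0.3]
opening: 1.0
```

```bash
python3 snap.py w9;python3 go.py 554 163 230 -1.283
```

```text
moved [ 4.25 -1.54  8.25] clk 7.6833 [ 527.4 -192.9  198.3]
clk 7.68 pos [ 527.4 -192.9  198.3] rot [ 3.135e+00 -1.000e-03 -1.274e+00] F [ 3.3 -0.2  5.8] open 0.998 q [-0.35  0.29  1.8  -0.01  1.05  0.93]
tr cm [-33.26 -12.95  -3.17] twist 0.009 calls 1.7
```

View pics/w9.png

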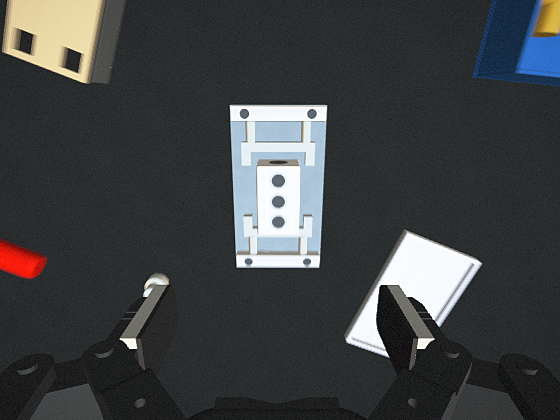

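Call:
{"name": "arm_command", "arguments": {"plan": [{"translation": [-3, -1.2, -0.3], "twist": 0, "gripper": 1}, {"translation": [-6.5, -2.6, -0.6], "twist": 0, "gripper": 1}, {"translation": [-10, -3.9, -1], "twist": 0.009, "gripper": 1}, {"translation": [-13.5, -5.3, -1.4], "twist": 0.009, "gripper": 1}, {"translation": [-17, -6.6, -1.8], "twist": 0.009, "gripper": 1}]}}

```text
clock: 8.1
eef_pos: [540.9, -9.4, 216.7]
tcp_rot: [3.136, -0.001, -1.284]
contact_force: [0.9, -0.5, 0.3]
opening: 0.999
```

```bash
python3 go.py 560 164 230 -1.283
```

```text
clk 8.1 pos [540.9  -9.4 216.7] rot [ 3.136e+00 -1.000e-03 -1.284e+00] F [ 0.9 -0.5  0.3] open 0.999 q [-0.02  0.24  1.82 -0.    1.08  1.27]
tr cm [-16.09  -6.74  -1.33] twist -0.001 calls 0.8
```

Call:
{"name": "arm_command", "arguments": {"plan": [{"translation": [-3.5, -1.5, -0.3], "twist": 0, "gripper": 1}, {"translation": [-7.5, -3.1, -0.6], "twist": 0, "gripper": 1}, {"translation": [-11.5, -4.8, -0.9], "twist": 0, "gripper": 1}, {"translation": [-14.5, -6.1, -1.2], "twist": 0, "gripper": 1}, {"translation": [-16.1, -6.7, -1.3], "twist": 0, "gripper": 1}]}}

```text
clock: 8.52
eef_pos: [560.1, 168.2, 230.2]
tcp_rot: [3.138, -0.0, -1.282]
contact_force: [0.4, 0.1, 0.2]
opening: 1.001
```

```bash
python3 snap.py w10;python3 snap.py w10;python3 snap.py w10;python3 go.py 554 163 120 -1.283
python3 - <<'E'
from meas import *
im,cm=load("w10");b,w=masks(im)
for c,h in blobs(b,40):
    r=cv2.boundingRect(c)
    if 100<r[0]<480: print(r,"hole" if h[3]>=0 else "",[rect(cm,c,z) for z in (44,84,124)])
E
```

```text
moved [ 0.06  1.25 -0.1 ] clk 8.5667 [560.2 169.4 230.1]
moved [-0.34 -2.44 -0.39] clk 8.6167 [559.8 167.  229.7]
moved [-0.37 -1.83 -0.35] clk 8.6667 [559.5 165.2 229.3]
clk 8.67 pos [559.5 165.2 229.3] rot [ 3.136e+00 -2.000e-03 -1.281e+00] F [-0.  -0.9  0.2] open 1.002 q [ 0.29  0.29  1.72 -0.    1.13  1.57]
tr cm [ 0.05  0.59 10.93] twist 0.002 calls 0.5
(235, 169, 84, 101)  [(array([528.1, 155.9]), 105.7, 80.0, 16.36), (array([541.6, 160. ]), 92.9, 70.2, 16.36), (array([555.1, 164.1]), 80.0, 60.5, 16.36)]
(289, 246, 21, 19) hole [(array([499.5, 122.9]), 20.8, 20.3, -73.44), (array([516.5, 131. ]), 18.2, 17.9, -73.44), (array([533.5, 139.1]), 15.7, 15.4, -73.44)]
(244, 246, 21, 19) hole [(array([486.3, 167.5]), 20.9, 20.3, -73.45), (array([504.9, 170.1]), 18.4, 17.9, -73.45), (array([523.5, 172.8]), 15.8, 15.4, -73.45)]
(290, 175, 22, 22) hole [(array([569.9, 143.9]), 21.0, 20.4, 17.32), (array([578.3, 149.4]), 18.4, 17.9, 17.32), (array([586.7, 155. ]), 15.9, 15.4, 17.32)]
(242, 175, 22, 22) hole [(array([556.6, 188.3]), 20.9, 20.4, 15.9), (array([566.7, 188.5]), 18.4, 17.9, 15.
[... 436 characters left out ...]
  10.1]), 14.4, 14.4, -3.97), (array([595.6,  34.9]), 12.4, 12.4, -3.97)]
(414, 198, 22, 20) hole [(array([584.1,  20.3]), 16.5, 16.3, 84.85), (array([590.8,  40.9]), 14.5, 14.3, 84.85), (array([597.5,  61.5]), 12.5, 12.3, 84.85)]
(474, 157, 23, 22) hole [(array([636.6, -18.6]), 16.4, 16.2, -4.05), (array([636.9,   6.7]), 14.4, 14.2, -4.05), (array([637.2,  32. ]), 12.4, 12.2, -4.05)]
(442, 144, 23, 22) hole [(array([638.9,  16.5]), 16.5, 16.1, -4.94), (array([638.9,  37.6]), 14.5, 14.2, -4.94), (array([639. ,  58.6]), 12.5, 12.2, -4.94)]
(243, 113, 67, 23)  [(array([618. , 183.2]), 60.2, 19.4, -73.39), (array([620.6, 183.9]), 52.9, 17.0, -73.39), (array([623.1, 184.7]), 45.6, 14.7, -73.39)]
```

View pics/w10.png

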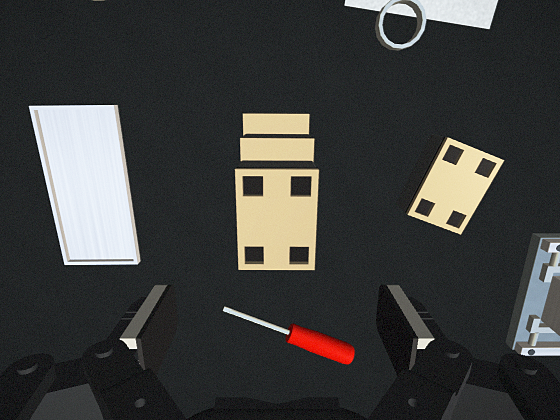

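```bash
python3 go.py 555.1 164 88 -1.2846
```

```text
clk 8.67 pos [559.5 165.2 229.3] rot [ 3.136e+00 -2.000e-03 -1.281e+00] F [-0.  -0.9  0.2] open 1.002 q [ 0.29  0.29  1.72 -0.    1.13  1.57]
tr cm [-1.000e-02  4.500e-01  1.413e+01] twist 0.003 calls 0.7
```

Call:
{"name": "arm_command", "arguments": {"plan": [{"translation": [0, 0.2, 2.5], "twist": 0.003, "gripper": 1}, {"translation": [0, 0.45, 5.5], "twist": 0.003, "gripper": 1}, {"translation": [0, 0.45, 8.5], "twist": 0.003, "gripper": 1}, {"translation": [0, 0.45, 10.5], "twist": 0.003, "gripper": 1}, {"translation": [0, 0.45, 11], "twist": 0.003, "gripper": 1}]}}

```text
clock: 9.08
eef_pos: [552.1, 161.3, 116.1]
tcp_rot: [3.13, -0.002, -1.285]
contact_force: [-0.6, -0.1, 0.2]
opening: 1.001
```

```bash
python3 go.py 555.1 164 88 -1.2846
```

```text
clk 9.08 pos [552.1 161.3 116.1] rot [ 3.130e+00 -2.000e-03 -1.285e+00] F [-0.6 -0.1  0.2] open 1.001 q [ 0.28  0.42  1.83 -0.    0.91  1.57]
tr cm [-0.18 -0.36  2.81] twist -0.001 calls 0.1
```

Call:
{"name": "arm_command", "arguments": {"plan": [{"translation": [-0.1, -0.2, 0.8], "twist": 0, "gripper": 1}, {"translation": [-0.18, -0.36, 1.6], "twist": 0, "gripper": 1}, {"translation": [-0.18, -0.36, 2.4], "twist": 0, "gripper": 1}, {"translation": [-0.18, -0.36, 2.8], "twist": 0, "gripper": 1}, {"translation": [-0.18, -0.36, 2.8], "twist": 0, "gripper": 1}]}}

```text
clock: 9.5
eef_pos: [554.7, 163.8, 87.6]
tcp_rot: [3.13, -0.002, -1.285]
contact_force: [-1.2, -0.0, 0.4]
opening: 1.001
```

```bash
python3 go.py 555.1 164 88 -1.2846
```

```text
clk 9.5 pos [554.7 163.8  87.6] rot [ 3.130e+00 -2.000e-03 -1.285e+00] F [-1.2 -0.   0.4] open 1.001 q [ 0.29  0.46  1.84 -0.    0.85  1.57]
tr cm [-0.01 -0.05 -0.04] twist -0.001 calls 0.0
```

Close on the short tub, gently, then lift.

Call:
{"name": "arm_command", "arguments": {"plan": [{"translation": [0, 0, 0], "twist": 0, "gripper": 0.85}, {"translation": [0, 0, 0], "twist": 0, "gripper": 0.75}, {"translation": [0, 0, 0], "twist": 0, "gripper": 0.65}, {"translation": [0, 0, 0], "twist": 0, "gripper": 0.6}, {"translation": [0, 0, 0], "twist": 0, "gripper": 0.6}], "squeeze": 40}}

```text
clock: 9.92
eef_pos: [555.1, 164.0, 88.4]
tcp_rot: [3.131, -0.002, -1.285]
contact_force: [0.2, 1.0, 6.2]
opening: 0.7
```

Call:
{"name": "arm_command", "arguments": {"plan": [{"translation": [0, 0, 0], "twist": 0, "gripper": 0.6}, {"translation": [0, 0, -0.3], "twist": 0, "gripper": 0.6}, {"translation": [0, 0, -0.6], "twist": 0, "gripper": 0.6}, {"translation": [0, 0, -0.9], "twist": 0, "gripper": 0.6}, {"translation": [0, 0, -1.2], "twist": 0, "gripper": 0.6}], "squeeze": 40}}

```text
clock: 10.33
eef_pos: [555.2, 164.0, 100.6]
tcp_rot: [3.131, -0.002, -1.285]
contact_force: [-0.1, 0.4, -1.1]
opening: 0.699
```

```bash
python3 snap.py w11; python3 go.py 555 164 170 -1.2846
```

```text
moved [0.39 0.12 0.63] clk 10.3833 [555.6 164.1 101.2]
clk 10.38 pos [555.6 164.1 101.2] rot [ 3.132e+00 -2.000e-03 -1.285e+00] F [-0.2  0.3 -1. ] open 0.696 q [ 0.29  0.44  1.83 -0.    0.88  1.57]
tr cm [-0.    0.06 -6.88] twist -0.001 calls 0.3
```

View pics/w11.png

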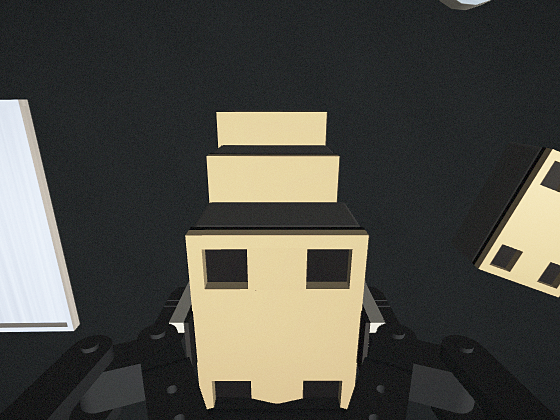

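```bash
python3 - <<'E'
from meas import *
im,cm=load("w11");b,w=masks(im)
print(cm["pose"].round(3))
for c,h in blobs(b,100):
    r=cv2.boundingRect(c)
    if 180<r[0]<420 and r[1]>220: print(r,"hole" if h[3]>=0 else "",rect(cm,c,136.4))
print([on(cm,u,v,136.4) for u,v in [(187.5,236),(368,236)]])
E
python3 go.py 540 0 170 -1.6406
```

```text
[[ 2.81000e-01 -9.07000e-01 -3.14000e-01  6.35444e+02]
 [-9.60000e-01 -2.65000e-01 -9.50000e-02  1.86464e+02]
 [ 3.00000e-03  3.28000e-01 -9.45000e-01  2.43324e+02]
 [ 0.00000e+00  0.00000e+00  0.00000e+00  1.00000e+00]]
(185, 235, 184, 174)  (array([558.4, 163.5]), 74.4, 60.6, 16.26)
(305, 248, 48, 42) hole (array([587. , 153.5]), 15.7, 15.6, -73.75)
(204, 248, 45, 42) hole (array([577.2, 187.3]), 15.6, 15.4, 16.22)
[array([585.52779582, 202.04282901]), array([602.18074713, 144.92552663])]
clk 10.38 pos [555.6 164.1 101.2] rot [ 3.132e+00 -2.000e-03 -1.285e+00] F [-0.2  0.3 -1. ] open 0.696 q [ 0.29  0.44  1.83 -0.    0.88  1.57]
tr cm [15.31  6.12 -6.88] twist 0.355 calls 0.9
```

Run:
```python
from meas import *
for n,z,tcp,yaw in (("w5",158,(559.05,165.45),-1.322),("w7",158+64.2-129.4,(523.6,-191.7),-1.274),("w8",48,(522.3,-191.9),-1.274)):
    im,cm=load(n);b,w=masks(im)
    for c,h in blobs(w,200):
        r=cv2.boundingRect(c)
        if 200<r[0]<300 and r[1]>240 and h[3]>=0:
            q=rect(cm,c,z)[0]-np.array(tcp); print(n,r,"tool xy",round(q@[np.cos(yaw),np.sin(yaw)],2),round(q@[np.sin(yaw),-np.cos(yaw)],2))
```

```text
w5 (262, 352, 30, 25) tool xy 1.57 18.81
w5 (262, 312, 31, 27) tool xy 1.64 0.26
w5 (261, 270, 32, 29) tool xy 1.44 -17.64
w7 (262, 352, 30, 25) tool xy 1.58 19.1
w7 (262, 312, 31, 27) tool xy 1.72 0.53
w7 (261, 270, 32, 29) tool xy 1.49 -17.53
w8 (262, 352, 30, 25) tool xy 1.52 18.97
w8 (261, 313, 31, 27) tool xy 1.35 0.73
w8 (261, 270, 32, 29) tool xy 1.52 -17.63
```

Run:
```python
from meas import *
tcp=np.array((522.3,-191.9));yaw=-1.274
im,cm=load("w9");b,w=masks(im);print(cm["pose"][:3,3])
for c,h in blobs(w,25):
    r=cv2.boundingRect(c)
    if 225<r[0]<330 and h[3]>=0:
        for z in (48,26):
            q=rect(cm,c,z)[0]; d=q-tcp; print(r,z,q,"tool xy",round(d@[np.cos(yaw),np.sin(yaw)],2),round(d@[np.sin(yaw),-np.cos(yaw)],2))
```

```text
[ 604.11434281 -168.86454886  332.35244847]
(243, 257, 11, 10) 48 [ 460.1 -184.4] tool xy -25.36 57.29
(243, 257, 11, 10) 26 [ 448.9 -185.6] tool xy -27.49 68.35
(255, 236, 47, 20) 48 [ 482.9 -205.9] tool xy 1.87 41.77
(255, 236, 47, 20) 26 [ 473.5 -208.7] tool xy 1.79 51.58
(271, 216, 15, 13) 48 [ 504.4 -199.1] tool xy 1.65 19.22
(271, 216, 15, 13) 26 [ 496.7 -201.4] tool xy 1.6 27.26
(271, 195, 15, 14) 48 [ 522.  -193.6] tool xy 1.54 0.78
(271, 195, 15, 14) 26 [ 515.7 -195.6] tool xy 1.61 7.39
(271, 174, 15, 14) 48 [ 539.3 -188.6] tool xy 1.82 -17.22
(271, 174, 15, 14) 26 [ 534.3 -190.1] tool xy 1.79 -12.0
(254, 120, 51, 24) 48 [ 577.5 -177.7] tool xy 2.56 -56.94
(254, 120, 51, 24) 26 [ 575.4 -178.4] tool xy 2.62 -54.73
(306, 108, 12, 12) 48 [ 598.2 -198. ] tool xy 28.03 -70.8
(306, 108, 12, 12) 26 [ 597.8 -200.3] tool xy 30.11 -69.74
(239, 108, 11, 12) 48 [ 582.6 -147.5] tool xy -24.82 -70.65
(239, 108, 11, 12) 26 [ 581.  -145.9] tool xy -26.82 -69.59
```

```bash
python3 go.py 609.9 2.4 120 -1.639
```

```text
clk 10.38 pos [555.6 164.1 101.2] rot [ 3.132e+00 -2.000e-03 -1.285e+00] F [-0.2  0.3 -1. ] open 0.696 q [ 0.29  0.44  1.83 -0.    0.88  1.57]
tr cm [17.05 -0.66 -1.88] twist 0.354 calls 0.8
```

Call:
{"name": "arm_command", "arguments": {"plan": [{"translation": [0.5, 0, -1.5], "twist": 0, "gripper": 0.6}, {"translation": [2.5, 0, -3], "twist": 0.05, "gripper": 0.6}, {"translation": [5, -0.2, -4], "twist": 0.12, "gripper": 0.6}, {"translation": [8, -0.3, -4], "twist": 0.2, "gripper": 0.6}, {"translation": [11, -0.4, -4], "twist": 0.27, "gripper": 0.6}]}}

```text
clock: 10.8
eef_pos: [591.6, 59.2, 142.5]
tcp_rot: [3.135, -0.004, -1.558]
contact_force: [0.3, -1.2, -2.0]
opening: 0.693
```

```bash
python3 go.py 609.9 2.4 130 -1.639
```

```text
clk 10.8 pos [591.6  59.2 142.5] rot [ 3.135 -0.004 -1.558] F [ 0.3 -1.2 -2. ] open 0.693 q [ 0.1   0.41  1.77 -0.    0.97  1.66]
tr cm [ 5.7  -1.76  1.25] twist 0.081 calls 0.3
```

Call:
{"name": "arm_command", "arguments": {"plan": [{"translation": [2, -0.6, 0.3], "twist": 0.04, "gripper": 0.6}, {"translation": [4, -1.2, 0.8], "twist": 0.08, "gripper": 0.6}, {"translation": [5.2, -1.6, 1.2], "twist": 0.081, "gripper": 0.6}, {"translation": [5.7, -1.76, 1.25], "twist": 0.081, "gripper": 0.6}, {"translation": [5.7, -1.76, 1.25], "twist": 0.081, "gripper": 0.6}]}}

```text
clock: 11.22
eef_pos: [609.7, 1.7, 129.7]
tcp_rot: [3.134, -0.005, -1.639]
contact_force: [-0.1, -0.8, -1.6]
opening: 0.696
```

```bash
python3 snap.py w12; python3 go.py 609.9 2.4 60 -1.639
```

```text
moved [-0.13  0.84  0.2 ] clk 11.2667 [609.6   2.5 129.9]
clk 11.27 pos [609.6   2.5 129.9] rot [ 3.134 -0.005 -1.639] F [ 0.1 -0.8 -1.6] open 0.698 q [ 0.    0.44  1.75 -0.    0.96  1.65]
tr cm [ 0.01 -0.03  6.99] twist 0.0 calls 0.3
```

View pics/w12.png

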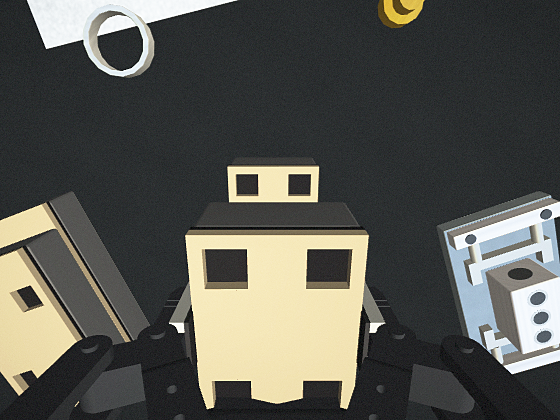

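```bash
cat > rel.py <<'E'
from meas import *
import sys
n=sys.argv[1];z1=float(sys.argv[2]);z0=float(sys.argv[3]);yaw=float(sys.argv[4])
im,cm=load(n);b,w=masks(im)
T=np.array([[np.cos(yaw),np.sin(yaw)],[np.sin(yaw),-np.cos(yaw)]])
for c,h in blobs(b,60):
    r=cv2.boundingRect(c)
    if 180<r[0]<380 and r[1]<300:
        z=z1 if r[1]>225 else z0
        p=np.array([on(cm,u,v,z) for u,v in c.reshape(-1,2)])@T.T
        print(r,"hole" if h[3]>=0 else "out",rect(cm,c,z),"min",p.min(0).round(1),"max",p.max(0).round(1))
E
python3 rel.py w12 165.5 44 -1.639
```

```text
(185, 230, 184, 179) out (array([6.139e+02, 3.000e-01]), 76.0, 60.7, -4.09) min [ -72.4 -650.5] max [ -11.7 -574.3]
(305, 247, 48, 43) hole (array([636.5, -18.9]), 16.0, 15.9, 85.89) min [ -32.5 -644.3] max [ -16.6 -628.3]
(203, 247, 46, 44) hole (array([638.9,  16. ]), 16.4, 15.3, -5.46) min [ -67.3 -644.4] max [ -51.6 -628.1]
(187, 233, 181, 3) hole (array([650.3,  -2.4]), 59.3, 0.7, 85.91) min [ -71.5 -649.4] max [ -12.3 -648.5]
(227, 166, 92, 37) out (array([6.381e+02, 3.000e-01]), 60.6, 24.7, 85.98) min [ -74.1 -649. ] max [ -13.5 -624.2]
(287, 172, 25, 25) hole (array([637. , -17.2]), 16.4, 16.0, -4.05) min [ -34.3 -644.9] max [ -18.2 -628.4]
(235, 172, 24, 25) hole (array([639.4,  17.8]), 16.4, 15.4, -4.05) min [ -69. -645.] max [ -53.6 -628.5]
```

Call:
{"name": "arm_command", "arguments": {"plan": [{"translation": [-0.08, -0.04, 1.2], "twist": 0, "gripper": 0.6}, {"translation": [-0.17, -0.04, 2.6], "twist": 0, "gripper": 0.6}, {"translation": [-0.17, -0.04, 4], "twist": 0, "gripper": 0.6}, {"translation": [-0.17, -0.04, 5], "twist": 0, "gripper": 0.6}, {"translation": [-0.17, -0.04, 5.5], "twist": 0, "gripper": 0.6}]}}

```text
clock: 11.68
eef_pos: [608.4, 5.0, 73.0]
tcp_rot: [3.132, -0.005, -1.638]
contact_force: [-0.0, -0.1, -2.2]
opening: 0.697
```

Call:
{"name": "arm_command", "arguments": {"plan": [{"translation": [0, 0, 0.7], "twist": 0, "gripper": 0.6}, {"translation": [0, 0, 0.9], "twist": 0, "gripper": 0.6}, {"translation": [0, 0, 0.9], "twist": 0, "gripper": 0.6}, {"translation": [0, 0, 0.9], "twist": 0, "gripper": 0.6}, {"translation": [0, 0, 0.9], "twist": 0, "gripper": 0.6}]}}

```text
clock: 12.1
eef_pos: [608.8, 5.0, 64.6]
tcp_rot: [3.133, -0.005, -1.637]
contact_force: [0.4, -0.8, -1.3]
opening: 0.698
```

```bash
python3 snap.py w13; python3 go.py 609.9 4.1 60 -1.639; python3 rel.py w13 102.6 44 -1.639
```

```text
moved [ 0.02 -0.04  0.05] clk 12.15 [608.8   4.9  64.6]
clk 12.15 pos [608.8   4.9  64.6] rot [ 3.133 -0.005 -1.637] F [-0.2 -0.1 -2.1] open 0.697 q [ 0.01  0.53  1.78 -0.01  0.84  1.65]
tr cm [ 0.08 -0.11  0.46] twist 0.002 calls 0.0
(185, 230, 184, 179) out (array([614.7,   3.5]), 74.5, 59.4, -3.98) min [ -75.  -650.3] max [ -15.6 -575.7]
(304, 247, 49, 44) hole (array([636.7, -15.3]), 16.0, 16.0, -4.0) min [ -36.1 -644.3] max [ -20.2 -628.3]
(204, 247, 46, 44) hole (array([639.1,  18.4]), 16.0, 14.6, -4.0) min [ -69.2 -644.3] max [ -54.6 -628.3]
(217, 187, 126, 16) out (array([ 6.475e+02, -4.000e-01]), 60.6, 7.5, 86.05) min [ -74.  -649.8] max [ -13.4 -642.2]
```

View pics/w13.png

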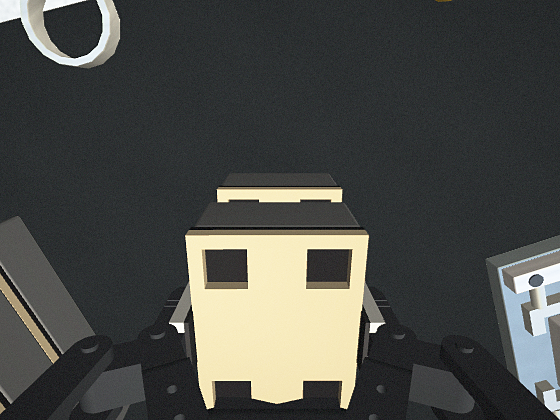

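```bash
python3 rel.py w13 100.2 44 -1.637; python3 rel.py w12 165.5 44 -1.639|head -3;  python3 - <<'E'
from meas import *
for n in("w12","w13"):
    _,cm=load(n);R=cm["pose"][:3,:3];print(n,R.round(4).tolist(),cm["pose"][:3,3].round(1))
E
```

```text
(185, 230, 184, 179) out (array([612.9,   3.6]), 76.2, 60.7, -3.98) min [ -74.4 -649.5] max [ -13.7 -573.1]
(304, 247, 49, 44) hole (array([635.4, -15.6]), 16.4, 16.3, -4.0) min [ -34.6 -643.3] max [ -18.3 -626.9]
(204, 247, 46, 44) hole (array([637.9,  18.8]), 16.3, 15.0, -4.0) min [ -68.5 -643.4] max [ -53.5 -627. ]
(217, 187, 126, 16) out (array([ 6.475e+02, -4.000e-01]), 60.6, 7.5, 86.05) min [ -72.7 -649.9] max [ -12.1 -642.3]
(185, 230, 184, 179) out (array([6.139e+02, 3.000e-01]), 76.0, 60.7, -4.09) min [ -72.4 -650.5] max [ -11.7 -574.3]
(305, 247, 48, 43) hole (array([636.5, -18.9]), 16.0, 15.9, 85.89) min [ -32.5 -644.3] max [ -16.6 -628.3]
(203, 247, 46, 44) hole (array([638.9,  16. ]), 16.4, 15.3, -5.46) min [ -67.3 -644.4] max [ -51.6 -628.1]
w12 [[-0.0688, -0.9435, -0.324], [-0.9976, 0.0672, 0.0163], [0.0064, 0.3244, -0.9459]] [692.8  -4.5 272.7]
w13 [[-0.067, -0.9432, -0.3253], [-0.9977, 0.0654, 0.0161], [0.0061, 0.3256, -0.9455]] [692.1  -1.1 207.4]
```

```bash
python3 go.py 609.7 3.35 54 -1.639
```

```text
clk 12.15 pos [608.8   4.9  64.6] rot [ 3.133 -0.005 -1.637] F [-0.2 -0.1 -2.1] open 0.697 q [ 0.01  0.53  1.78 -0.01  0.84  1.65]
tr cm [ 0.15 -0.1   1.06] twist 0.002 calls 0.1
```

Call:
{"name": "arm_command", "arguments": {"plan": [{"translation": [0.1, -0.1, 0.2], "twist": 0.002, "gripper": 0.6}, {"translation": [0.15, -0.1, 0.5], "twist": 0.002, "gripper": 0.6}, {"translation": [0.15, -0.1, 0.8], "twist": 0.002, "gripper": 0.6}, {"translation": [0.15, -0.1, 0.9], "twist": 0.002, "gripper": 0.6}, {"translation": [0.15, -0.1, 0.9], "twist": 0.002, "gripper": 0.6}]}}

```text
clock: 12.57
eef_pos: [609.3, 3.3, 55.1]
tcp_rot: [3.132, -0.005, -1.64]
contact_force: [0.4, 0.1, -1.9]
opening: 0.694
```

```bash
python3 go.py 609.7 3.35 49 -1.639
```

```text
clk 12.57 pos [609.3   3.3  55.1] rot [ 3.132 -0.005 -1.64 ] F [ 0.4  0.1 -1.9] open 0.694 q [ 0.01  0.54  1.79 -0.01  0.82  1.65]
tr cm [-0.01 -0.04  0.61] twist -0.001 calls 0.0
```

Feet ~2.7 mm above the lid; go in slowly.

Call:
{"name": "arm_command", "arguments": {"plan": [{"translation": [0, -0.03, 0.1], "twist": 0, "gripper": 0.6}, {"translation": [0, -0.04, 0.2], "twist": 0, "gripper": 0.6}, {"translation": [0, -0.04, 0.3], "twist": 0, "gripper": 0.6}, {"translation": [0, -0.04, 0.4], "twist": 0, "gripper": 0.6}, {"translation": [0, -0.04, 0.45], "twist": 0, "gripper": 0.6}]}}

```text
clock: 12.98
eef_pos: [609.6, 3.3, 50.4]
tcp_rot: [3.132, -0.005, -1.64]
contact_force: [0.1, 0.9, -2.9]
opening: 0.696
```

Call:
{"name": "arm_command", "arguments": {"plan": [{"translation": [0, 0, 0.05], "twist": 0, "gripper": 0.6}, {"translation": [0, 0, 0.1], "twist": 0, "gripper": 0.6}, {"translation": [0, 0, 0.15], "twist": 0, "gripper": 0.6}, {"translation": [0, 0, 0.2], "twist": 0, "gripper": 0.6}, {"translation": [0, 0, 0.2], "twist": 0, "gripper": 0.6}]}}

```text
clock: 13.4
eef_pos: [609.6, 3.2, 48.5]
tcp_rot: [3.132, -0.005, -1.64]
contact_force: [0.3, 0.2, -1.0]
opening: 0.694
```

```bash
python3 go.py 609.7 3.35 48.4 -1.639
```

```text
clk 13.4 pos [609.6   3.2  48.5] rot [ 3.132 -0.005 -1.64 ] F [ 0.3  0.2 -1. ] open 0.694 q [ 0.01  0.55  1.79 -0.01  0.81  1.65]
tr cm [-0.01 -0.01  0.01] twist -0.001 calls 0.0
```

Call:
{"name": "arm_command", "arguments": {"plan": [{"translation": [0, 0, 0.03], "twist": 0, "gripper": 0.6}, {"translation": [0, 0, 0.06], "twist": 0, "gripper": 0.6}, {"translation": [0, 0, 0.08], "twist": 0, "gripper": 0.6}, {"translation": [0, 0, 0.08], "twist": 0, "gripper": 0.6}, {"translation": [0, 0, 0.08], "twist": 0, "gripper": 0.6}]}}

```text
clock: 13.82
eef_pos: [609.6, 3.3, 48.4]
tcp_rot: [3.132, -0.004, -1.64]
contact_force: [-3.3, -0.4, 8.0]
opening: 0.695
```

```bash
python3 go.py 609.7 3.35 48.4 -1.639
```

```text
clk 13.82 pos [609.6   3.3  48.4] rot [ 3.132 -0.004 -1.64 ] F [-3.3 -0.4  8. ] open 0.695 q [ 0.01  0.55  1.79 -0.01  0.81  1.65]
tr cm [-0.01 -0.01  0.  ] twist -0.001 calls 0.0
```

Call:
{"name": "arm_command", "arguments": {"plan": [{"translation": [0, 0, 0], "twist": 0, "gripper": 0.75}, {"translation": [0, 0, 0], "twist": 0, "gripper": 0.85}, {"translation": [0, 0, 0], "twist": 0, "gripper": 1}, {"translation": [0, 0, 0], "twist": 0, "gripper": 1}, {"translation": [0, 0, 0], "twist": 0, "gripper": 1}]}}

```text
clock: 14.23
eef_pos: [609.7, 3.3, 48.3]
tcp_rot: [3.132, -0.004, -1.64]
contact_force: [0.0, 0.5, 0.4]
opening: 1.0
```

Call:
{"name": "arm_command", "arguments": {"plan": [{"translation": [0, 0, -1], "twist": 0, "gripper": 1}, {"translation": [0, 0, -3], "twist": 0, "gripper": 1}, {"translation": [0, 0, -6], "twist": 0, "gripper": 1}, {"translation": [0, 0, -10], "twist": 0, "gripper": 1}, {"translation": [0, 0, -14], "twist": 0, "gripper": 1}]}}

```text
clock: 14.65
eef_pos: [610.2, 3.8, 189.8]
tcp_rot: [3.13, -0.005, -1.64]
contact_force: [0.9, 0.4, 0.1]
opening: 0.999
```

```bash
python3 snap.py w14; python3 go.py 555 164 190 -1.2846
python3 - <<'E'
from meas import *
im,cm=load("w14");b,w=masks(im)
for c,h in blobs(b,60):
    r=cv2.boundingRect(c); 
    if 150<r[0]<400: print(r,"hole" if h[3]>=0 else "",[rect(cm,c,z) for z in (44,84)])
E
```

```text
moved [4.61 0.05 8.99] clk 14.7 [614.8   3.9 198.8]
clk 14.7 pos [614.8   3.9 198.8] rot [-3.141 -0.004 -1.64 ] F [3.5 0.6 6.5] open 0.998 q [ 0.01  0.37  1.69 -0.    1.08  1.65]
tr cm [-15.57   7.07   0.88] twist -0.355 calls 0.8
(234, 161, 86, 105)  [(array([595.5,   2.6]), 95.6, 71.3, -4.0), (array([609.1,   1.9]), 82.3, 61.4, -4.0)]
(289, 241, 22, 17) hole [(array([562.3, -15.8]), 19.0, 15.8, 85.88), (array([580.5, -13.9]), 16.4, 13.6, 85.88)]
(244, 241, 21, 17) hole [(array([565.3,  25.1]), 18.3, 15.7, 85.86), (array([583.1,  21.3]), 15.7, 13.6, 85.86)]
(290, 169, 23, 21) hole [(array([626.5, -20.2]), 18.9, 17.2, 85.96), (array([635.8, -17.8]), 16.2, 14.8, 85.96)]
(241, 169, 23, 21) hole [(array([629.4,  20.8]), 18.4, 17.1, 85.94), (array([638.3,  17.6]), 15.9, 14.8, 85.94)]
(365, 1, 34, 37)  [(array([741.3, -84.3]), 24.2, 23.3, 86.11), (array([734.7, -72.9]), 20.8, 20.0, 86.11)]
(372, 10, 16, 21) hole [(array([739.6, -81.9]), 14.5, 7.2, 31.0), (array([733.2, -70.9]), 12.5, 6.2, 31.0)]
```

View pics/w14.png

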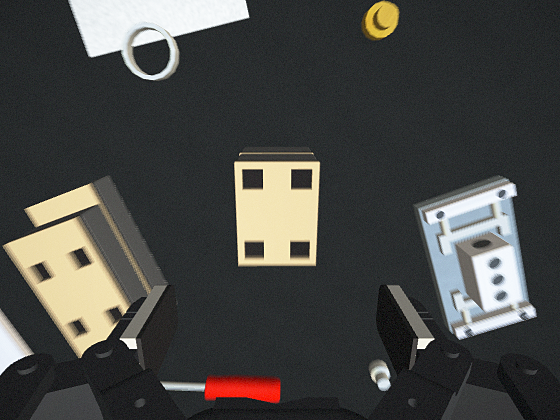

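Call:
{"name": "arm_command", "arguments": {"plan": [{"translation": [-2.5, 1.1, 0], "twist": -0.08, "gripper": 1}, {"translation": [-5.5, 2.5, 0], "twist": -0.16, "gripper": 1}, {"translation": [-9, 4, 0], "twist": -0.24, "gripper": 1}, {"translation": [-12.5, 5.5, 0], "twist": -0.32, "gripper": 1}, {"translation": [-15.1, 6.8, 0], "twist": -0.355, "gripper": 1}]}}

```text
clock: 15.12
eef_pos: [556.6, 161.3, 198.9]
tcp_rot: [-3.141, -0.003, -1.28]
contact_force: [0.8, 0.4, 0.3]
opening: 1.002
```

```bash
python3 snap.py w15;python3 snap.py w15; python3 go.py 555 164 50 -1.2846
python3 - <<'E'
from meas import *
im,cm=load("w15");b,w=masks(im)
for c,h in blobs(b,60):
    r=cv2.boundingRect(c); 
    if 150<r[0]<400: print(r,"hole" if h[3]>=0 else "",[rect(cm,c,z) for z in (44,84)])
E
```

```text
moved [-1.81  3.51 -0.16] clk 15.1667 [554.8 164.9 198.8]
moved [ 1.06 -2.2   0.02] clk 15.2167 [555.8 162.7 198.8]
clk 15.22 pos [555.8 162.7 198.8] rot [ 3.141e+00 -3.000e-03 -1.280e+00] F [-0.8  0.3 -0.2] open 1.003 q [ 0.28  0.32  1.77 -0.    1.06  1.57]
tr cm [-0.15  0.04 14.88] twist 0.005 calls 0.7
(235, 135, 83, 144)  [(array([543.1, 160.5]), 133.7, 69.8, 16.18), (array([555.2, 164.1]), 115.8, 60.5, 16.18)]
(287, 235, 21, 19) hole [(array([518.4, 132.2]), 18.7, 18.0, -73.32), (array([533.9, 139.6]), 16.2, 15.6, -73.32)]
(243, 235, 21, 19) hole [(array([506.8, 171. ]), 18.3, 18.0, -73.33), (array([523.8, 173.2]), 15.9, 15.6, -73.33)]
(288, 166, 23, 22) hole [(array([579.5, 150. ]), 18.4, 18.4, 14.12), (array([586.8, 155. ]), 16.0, 16.0, 14.12)]
(242, 165, 22, 22) hole [(array([568.2, 188.6]), 18.4, 18.3, 14.93), (array([577. , 188.4]), 16.0, 15.8, 14.93)]
(238, 108, 75, 25)  [(array([618.3, 183.4]), 60.5, 19.0, -73.27), (array([620.4, 184. ]), 52.4, 16.5, -73.27)]
```

View pics/w15.png

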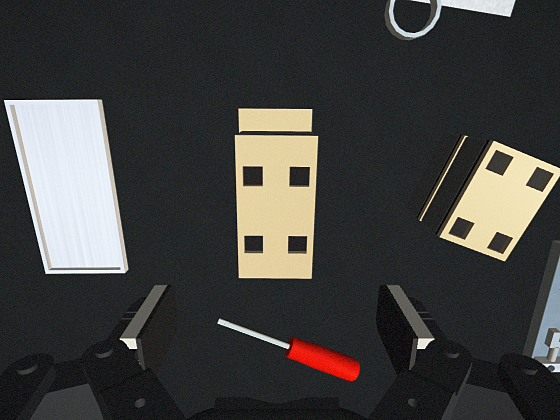

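Call:
{"name": "arm_command", "arguments": {"plan": [{"translation": [-0.2, 0, 3], "twist": 0.005, "gripper": 1}, {"translation": [-0.43, -0.01, 6.5], "twist": 0.005, "gripper": 1}, {"translation": [-0.43, -0.01, 9.5], "twist": 0.005, "gripper": 1}, {"translation": [-0.43, -0.01, 11.5], "twist": 0.005, "gripper": 1}, {"translation": [-0.43, -0.01, 12.3], "twist": 0.005, "gripper": 1}]}}

```text
clock: 15.63
eef_pos: [553.1, 165.5, 73.1]
tcp_rot: [3.137, -0.003, -1.285]
contact_force: [-0.9, -0.3, -0.3]
opening: 1.002
```

```bash
python3 go.py 554.7 165.5 50 -1.286
```

```text
clk 15.63 pos [553.1 165.5  73.1] rot [ 3.137e+00 -3.000e-03 -1.285e+00] F [-0.9 -0.3 -0.3] open 1.002 q [ 0.29  0.48  1.85 -0.    0.82  1.58]
tr cm [ 0.04 -0.15  2.31] twist 0.001 calls 0.1
```

Call:
{"name": "arm_command", "arguments": {"plan": [{"translation": [0.04, -0.1, 0.8], "twist": 0, "gripper": 1}, {"translation": [0.04, -0.15, 1.5], "twist": 0, "gripper": 1}, {"translation": [0.04, -0.15, 2.1], "twist": 0, "gripper": 1}, {"translation": [0.04, -0.15, 2.3], "twist": 0, "gripper": 1}, {"translation": [0.04, -0.15, 2.3], "twist": 0, "gripper": 1}]}}

```text
clock: 16.05
eef_pos: [554.9, 165.4, 50.3]
tcp_rot: [3.138, -0.003, -1.286]
contact_force: [-0.5, -0.3, -0.5]
opening: 0.996
```

Call:
{"name": "arm_command", "arguments": {"plan": [{"translation": [0, 0, 0], "twist": 0, "gripper": 0.85}, {"translation": [0, 0, 0], "twist": 0, "gripper": 0.75}, {"translation": [0, 0, 0], "twist": 0, "gripper": 0.65}, {"translation": [0, 0, 0], "twist": 0, "gripper": 0.6}, {"translation": [0, 0, 0], "twist": 0, "gripper": 0.6}], "squeeze": 45}}

```text
clock: 16.47
eef_pos: [555.4, 165.6, 51.2]
tcp_rot: [3.139, -0.003, -1.286]
contact_force: [-1.1, -0.1, 5.7]
opening: 0.694
```

```bash
python3 go.py 554.7 165.5 50 -1.286
```

```text
clk 16.47 pos [555.4 165.6  51.2] rot [ 3.139e+00 -3.000e-03 -1.286e+00] F [-1.1 -0.1  5.7] open 0.694 q [ 0.29  0.51  1.86 -0.    0.77  1.58]
tr cm [-0.01  0.07  0.12] twist 0.0 calls 0.0
```

Call:
{"name": "arm_command", "arguments": {"plan": [{"translation": [0, 0, 0], "twist": 0, "gripper": 0.6}, {"translation": [0, 0, -0.3], "twist": 0, "gripper": 0.6}, {"translation": [0, 0, -0.6], "twist": 0, "gripper": 0.6}, {"translation": [0, 0, -1], "twist": 0, "gripper": 0.6}, {"translation": [0, 0, -1.6], "twist": 0, "gripper": 0.6}], "squeeze": 45}}

```text
clock: 16.88
eef_pos: [555.0, 165.6, 67.2]
tcp_rot: [3.138, -0.003, -1.286]
contact_force: [-0.4, -1.1, -2.2]
opening: 0.693
```

```bash
python3 snap.py w16; python3 go.py 420 -340 130 -1.662
```

```text
moved [0.86 0.26 1.36] clk 16.9333 [555.9 165.9  68.6]
clk 16.93 pos [555.9 165.9  68.6] rot [ 3.140e+00 -3.000e-03 -1.286e+00] F [-0.5 -0.4 -1.9] open 0.693 q [ 0.29  0.49  1.85 -0.    0.81  1.58]
tr cm [44.72 27.27 -6.14] twist 0.376 calls 2.5
```

View pics/w16.png

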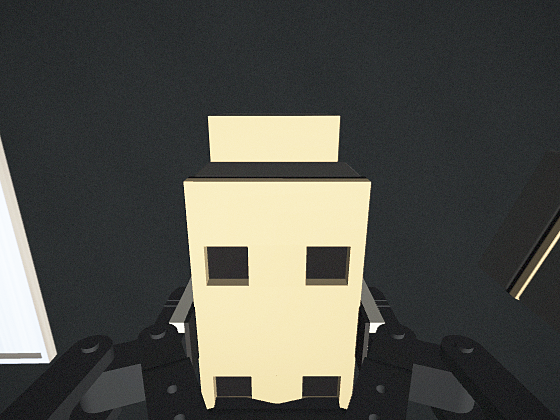

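Call:
{"name": "arm_command", "arguments": {"plan": [{"translation": [0, 0, -2], "twist": 0, "gripper": 0.6}, {"translation": [0.5, 0.3, -4.5], "twist": 0.03, "gripper": 0.6}, {"translation": [2.5, 1.5, -7], "twist": 0.08, "gripper": 0.6}, {"translation": [5.5, 3.4, -8], "twist": 0.14, "gripper": 0.6}, {"translation": [8.7, 5.3, -8], "twist": 0.2, "gripper": 0.6}]}}

```text
clock: 17.35
eef_pos: [531.2, 67.7, 152.1]
tcp_rot: [-3.137, -0.003, -1.486]
contact_force: [0.6, -1.2, -3.9]
opening: 0.692
```

```bash
python3 go.py 430 -340 150 -1.662
```

```text
clk 17.35 pos [531.2  67.7 152.1] rot [-3.137e+00 -3.000e-03 -1.486e+00] F [ 0.6 -1.2 -3.9] open 0.692 q [ 0.13  0.31  1.9  -0.    0.93  1.61]
tr cm [39.78 13.52  0.21] twist 0.176 calls 2.0
```

Call:
{"name": "arm_command", "arguments": {"plan": [{"translation": [3.6, 1.2, 0], "twist": 0.04, "gripper": 0.6}, {"translation": [7.3, 2.5, 0], "twist": 0.08, "gripper": 0.6}, {"translation": [11, 3.7, 0], "twist": 0.12, "gripper": 0.6}, {"translation": [14.7, 5, 0], "twist": 0.16, "gripper": 0.6}, {"translation": [18.4, 6.2, 0], "twist": 0.176, "gripper": 0.6}]}}

```text
clock: 17.77
eef_pos: [484.1, -122.5, 152.8]
tcp_rot: [-3.136, -0.002, -1.664]
contact_force: [0.1, -0.6, -2.7]
opening: 0.695
```

```bash
python3 go.py 430 -350 150 -1.662
```

```text
clk 17.77 pos [ 484.1 -122.5  152.8] rot [-3.136e+00 -2.000e-03 -1.664e+00] F [ 0.1 -0.6 -2.7] open 0.695 q [-0.25  0.25  1.98 -0.    0.91  1.42]
tr cm [23.16  3.26  0.28] twist -0.002 calls 1.1
```

Call:
{"name": "arm_command", "arguments": {"plan": [{"translation": [4, 0.6, 0], "twist": 0, "gripper": 0.6}, {"translation": [8, 1.1, 0], "twist": 0, "gripper": 0.6}, {"translation": [12, 1.7, 0], "twist": 0, "gripper": 0.6}, {"translation": [16, 2, 0], "twist": 0, "gripper": 0.6}, {"translation": [20, 2.2, 0], "twist": 0, "gripper": 0.6}]}}

```text
clock: 18.18
eef_pos: [442.5, -321.5, 153.6]
tcp_rot: [-3.136, -0.002, -1.665]
contact_force: [1.0, 0.3, -2.4]
opening: 0.694
```

```bash
python3 go.py 444.6 -362.2 60 -1.662
```

```text
clk 18.18 pos [ 442.5 -321.5  153.6] rot [-3.136e+00 -2.000e-03 -1.665e+00] F [ 1.   0.3 -2.4] open 0.694 q [-0.63  0.32  1.88  0.    0.94  1.03]
tr cm [ 4.04 -0.59  9.36] twist -0.003 calls 0.5
```

Call:
{"name": "arm_command", "arguments": {"plan": [{"translation": [2, -0.3, 0.5], "twist": -0.003, "gripper": 0.6}, {"translation": [3.5, -0.5, 2], "twist": -0.003, "gripper": 0.6}, {"translation": [4.04, -0.59, 4.5], "twist": -0.003, "gripper": 0.6}, {"translation": [4.04, -0.59, 7], "twist": -0.003, "gripper": 0.6}, {"translation": [4.04, -0.59, 8.5], "twist": -0.003, "gripper": 0.6}]}}

```text
clock: 18.6
eef_pos: [444.0, -362.5, 66.7]
tcp_rot: [-3.137, -0.001, -1.663]
contact_force: [-0.5, 0.4, -4.1]
opening: 0.695
```

Call:
{"name": "arm_command", "arguments": {"plan": [{"translation": [0, 0, 0.8], "twist": 0, "gripper": 0.6}, {"translation": [0, 0, 1.2], "twist": 0, "gripper": 0.6}, {"translation": [0, 0, 1.2], "twist": 0, "gripper": 0.6}, {"translation": [0, 0, 1.2], "twist": 0, "gripper": 0.6}, {"translation": [0, 0, 1.2], "twist": 0, "gripper": 0.6}]}}

```text
clock: 19.02
eef_pos: [444.9, -363.0, 56.0]
tcp_rot: [-3.136, -0.002, -1.663]
contact_force: [0.5, -0.3, -2.7]
opening: 0.695
```

```bash
python3 snap.py w17; python3 go.py 444.6 -362.2 14.5 -1.662
```

```text
moved [-0.03  0.   -0.02] clk 19.0667 [ 444.8 -363.    55.9]
clk 19.07 pos [ 444.8 -363.    55.9] rot [-3.135e+00 -2.000e-03 -1.663e+00] F [ 0.2 -0.2 -2.3] open 0.697 q [-0.69  0.49  1.88  0.    0.76  0.97]
tr cm [-0.08  0.03  4.14] twist -0.001 calls 0.2
```

View pics/w17.png

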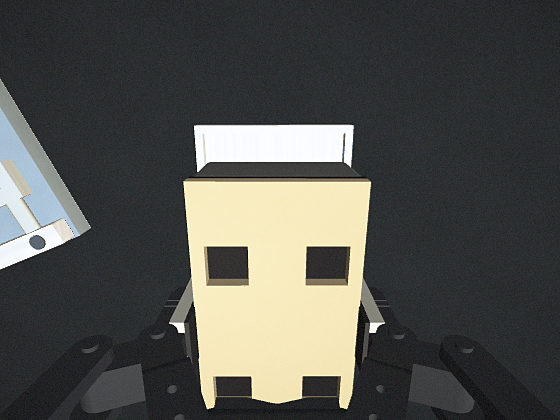

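```bash
cat > tr.py <<'E'
from meas import *
import sys
n=sys.argv[1];zt=float(sys.argv[2]);yaw=float(sys.argv[3]);x,y=float(sys.argv[4]),float(sys.argv[5])
im,cm=load(n);b,w=masks(im)
T=np.array([[np.cos(yaw),np.sin(yaw)],[np.sin(yaw),-np.cos(yaw)]])
for m,z in((w,9),(b,zt)):
  for c,h in blobs(m,400):
    r=cv2.boundingRect(c)
    if 150<r[0]<400 and r[2]>60 and r[1]<300 and h[3]<0:
        p=(np.array([on(cm,u,v,z) for u,v in c.reshape(-1,2)])-[x,y])@T.T
        print(r,z,"tool min",p.min(0).round(1),"max",p.max(0).round(1))
E
python3 tr.py w17 88.7 -1.663 444.8 -363
```

```text
(194, 125, 160, 47) 9 tool min [-42.4 -70.3] max [ 42.1 -45.8]
(183, 178, 188, 231) 88.7 tool min [-29.2 -58.4] max [31.8 36.9]
```

Call:
{"name": "arm_command", "arguments": {"plan": [{"translation": [-0.1, 0, 1], "twist": 0, "gripper": 0.6}, {"translation": [-0.12, 0, 2], "twist": 0, "gripper": 0.6}, {"translation": [-0.12, 0, 3], "twist": 0, "gripper": 0.6}, {"translation": [-0.12, 0, 3.6], "twist": 0, "gripper": 0.6}, {"translation": [-0.12, 0, 3.75], "twist": 0, "gripper": 0.6}]}}

```text
clock: 19.48
eef_pos: [444.2, -361.1, 16.5]
tcp_rot: [-3.138, -0.001, -1.663]
contact_force: [-1.1, 0.7, -2.7]
opening: 0.692
```

Call:
{"name": "arm_command", "arguments": {"plan": [{"translation": [0, 0, 0.08], "twist": 0, "gripper": 0.6}, {"translation": [0, 0, 0.15], "twist": 0, "gripper": 0.6}, {"translation": [0, 0, 0.22], "twist": 0, "gripper": 0.6}, {"translation": [0, 0, 0.25], "twist": 0, "gripper": 0.6}, {"translation": [0, 0, 0.25], "twist": 0, "gripper": 0.6}]}}

```text
clock: 19.9
eef_pos: [444.0, -361.0, 14.4]
tcp_rot: [-3.138, -0.001, -1.663]
contact_force: [-1.8, 1.9, 1.6]
opening: 0.698
```

```bash
python3 go.py 444.8 -362 14.2 -1.662
```

```text
clk 19.9 pos [ 444.  -361.    14.4] rot [-3.138e+00 -1.000e-03 -1.663e+00] F [-1.8  1.9  1.6] open 0.698 q [-0.69  0.56  1.89  0.    0.69  0.97]
tr cm [ 0.1  -0.08  0.02] twist -0.001 calls 0.0
```

Contact; press a hair more, then release.

Call:
{"name": "arm_command", "arguments": {"plan": [{"translation": [0, 0, 0.03], "twist": 0, "gripper": 0.6}, {"translation": [0, 0, 0.04], "twist": 0, "gripper": 0.6}, {"translation": [0, 0, 0.05], "twist": 0, "gripper": 0.6}, {"translation": [0, 0, 0.05], "twist": 0, "gripper": 0.6}, {"translation": [0, 0, 0.05], "twist": 0, "gripper": 0.6}]}}

```text
clock: 20.32
eef_pos: [444.1, -361.0, 14.3]
tcp_rot: [-3.138, -0.001, -1.663]
contact_force: [-2.3, 2.7, 5.3]
opening: 0.691
```

Call:
{"name": "arm_command", "arguments": {"plan": [{"translation": [0, 0, 0], "twist": 0, "gripper": 0.75}, {"translation": [0, 0, 0], "twist": 0, "gripper": 0.85}, {"translation": [0, 0, 0], "twist": 0, "gripper": 1}, {"translation": [0, 0, 0], "twist": 0, "gripper": 1}, {"translation": [0, 0, 0], "twist": 0, "gripper": 1}]}}

```text
clock: 20.73
eef_pos: [444.3, -361.2, 14.3]
tcp_rot: [-3.138, -0.001, -1.663]
contact_force: [0.7, 0.3, 0.2]
opening: 0.997
```

Call:
{"name": "arm_command", "arguments": {"plan": [{"translation": [0, 0, -1], "twist": 0, "gripper": 1}, {"translation": [0, 0, -3], "twist": 0, "gripper": 1}, {"translation": [0, 0, -6.5], "twist": 0, "gripper": 1}, {"translation": [0, 0, -10.5], "twist": 0, "gripper": 1}, {"translation": [0, 0, -14.5], "twist": 0, "gripper": 1}]}}

```text
clock: 21.15
eef_pos: [443.2, -360.6, 161.1]
tcp_rot: [-3.139, -0.0, -1.663]
contact_force: [0.9, -0.9, 0.1]
opening: 1.002
```

```bash
python3 snap.py w18; python3 go.py 555 164 190 -1.286;python3 - <<'E'
from meas import *
im,cm=load("w18");b,w=masks(im)
for m,z in((b,47),(w,9)):
  for c,h in blobs(m,400):
    r=cv2.boundingRect(c); 
    if 100<r[0]<420: print(r,"hole" if h[3]>=0 else "",rect(cm,c,z))
E
```

```text
moved [ 3.47 -2.85  8.32] clk 21.2 [ 446.7 -363.4  169.4]
clk 21.2 pos [ 446.7 -363.4  169.4] rot [-3.129 -0.007 -1.663] F [ 1.8 -2.1  6.3] open 0.999 q [-0.69  0.34  1.81  0.    0.98  0.98]
tr cm [-53.51  -5.94  -2.06] twist -0.377 calls 2.6
(236, 136, 84, 146)  (array([ 442.8, -362.2]), 117.2, 61.3, -5.3)
(290, 167, 22, 21) hole (array([ 469.6, -382.6]), 16.0, 15.2, 84.69)
(243, 167, 22, 21) hole (array([ 472.8, -347.5]), 16.0, 15.2, 84.68)
(225, 115, 105, 157)  (array([ 444.2, -363.1]), 140.7, 85.2, -5.23)
```

View pics/w18.png

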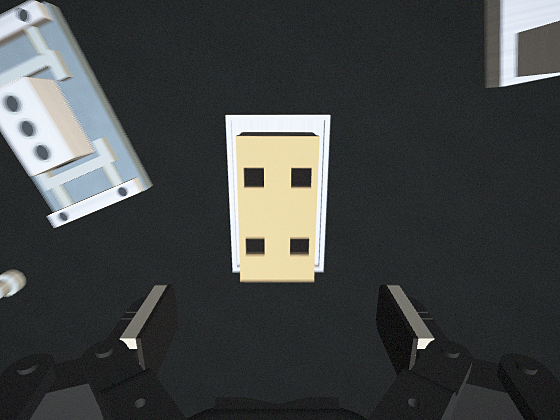

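```bash
python3 snap.py w19;python3 snap.py w19; python3 go.py 558 165 170 -1.286
```

```text
moved [ 0.24 -0.19 -2.74] clk 21.25 [ 446.9 -363.6  166.7]
moved [-1.28  1.05 -3.06] clk 21.3 [ 445.6 -362.5  163.6]
clk 21.3 pos [ 445.6 -362.5  163.6] rot [-3.131 -0.005 -1.663] F [-0.7 -0.3 -0.5] open 0.997 q [-0.69  0.34  1.81  0.    0.97  0.98]
tr cm [-53.56  -6.35  -0.64] twist -0.377 calls 2.6
```

Call:
{"name": "arm_command", "arguments": {"plan": [{"translation": [-3, -0.4, 0], "twist": -0.06, "gripper": 1}, {"translation": [-7, -0.8, 0], "twist": -0.14, "gripper": 1}, {"translation": [-11, -1.3, 0], "twist": -0.22, "gripper": 1}, {"translation": [-15, -1.8, 0], "twist": -0.3, "gripper": 1}, {"translation": [-19, -2.3, 0], "twist": -0.377, "gripper": 1}]}}

```text
clock: 21.72
eef_pos: [485.1, -173.5, 162.1]
tcp_rot: [-3.135, -0.007, -1.282]
contact_force: [0.8, 0.1, -0.0]
opening: 1.0
```

```bash
python3 go.py 558 165 170 -1.286
```

```text
clk 21.72 pos [ 485.1 -173.5  162.1] rot [-3.135 -0.007 -1.282] F [ 0.8  0.1 -0. ] open 1.0 q [-0.34  0.26  1.94 -0.    0.93  0.94]
tr cm [-30.38 -16.62  -0.79] twist 0.004 calls 1.7
```

Call:
{"name": "arm_command", "arguments": {"plan": [{"translation": [-3.5, -1.9, 0], "twist": 0, "gripper": 1}, {"translation": [-7, -3.8, -0.2], "twist": 0, "gripper": 1}, {"translation": [-10.5, -5.7, -0.4], "twist": 0, "gripper": 1}, {"translation": [-14, -7.6, -0.6], "twist": 0, "gripper": 1}, {"translation": [-17.2, -9.4, -0.8], "twist": 0, "gripper": 1}]}}

```text
clock: 22.13
eef_pos: [525.4, 20.4, 168.7]
tcp_rot: [-3.137, -0.007, -1.282]
contact_force: [1.1, -0.0, 0.1]
opening: 0.999
```

```bash
python3 go.py 558 165 165 -1.286
```

```text
clk 22.13 pos [525.4  20.4 168.7] rot [-3.137 -0.007 -1.282] F [ 1.1 -0.   0.1] open 0.999 q [ 0.04  0.27  1.91 -0.01  0.96  1.33]
tr cm [-12.94  -7.24   0.37] twist 0.004 calls 0.7
```

Call:
{"name": "arm_command", "arguments": {"plan": [{"translation": [-3.5, -1.9, 0], "twist": 0.004, "gripper": 1}, {"translation": [-7, -3.9, 0.2], "twist": 0.004, "gripper": 1}, {"translation": [-10.2, -5.7, 0.3], "twist": 0.004, "gripper": 1}, {"translation": [-12.3, -6.9, 0.4], "twist": 0.004, "gripper": 1}, {"translation": [-12.9, -7.2, 0.4], "twist": 0.004, "gripper": 1}]}}

```text
clock: 22.55
eef_pos: [557.6, 168.0, 163.0]
tcp_rot: [-3.138, -0.006, -1.283]
contact_force: [-0.1, -0.3, -0.2]
opening: 1.001
```

```bash
python3 snap.py w20;python3 snap.py w20; python3 go.py 555 164 10.5 -1.286
python3 - <<'E'
from meas import *
im,cm=load("w20");b,w=masks(im)
for m,z in ((b,44),(w,9)):
  for c,h in blobs(m,60):
    r=cv2.boundingRect(c); 
    if (150<r[0]<400 or z==9) and r[2]>15: print(r,"hole" if h[3]>=0 else "",rect(cm,c,z))
E
```

```text
moved [-0.26 -0.81  0.01] clk 22.6 [557.4 167.1 163. ]
moved [-0.41 -1.81  0.06] clk 22.65 [556.9 165.3 163. ]
clk 22.65 pos [556.9 165.3 163. ] rot [-3.139 -0.007 -1.284] F [ 0.2 -1.4  0.4] open 1.001 q [ 0.29  0.36  1.79 -0.01  0.99  1.58]
tr cm [ 0.07  0.22 15.25] twist 0.002 calls 0.7
(234, 115, 84, 184)  (array([554.7, 164.9]), 150.7, 60.5, 16.37)
(287, 257, 20, 18) hole (array([516.8, 135.3]), 16.1, 15.6, -73.76)
(245, 257, 20, 19) hole (array([506.6, 168.8]), 16.5, 16.0, 16.23)
(288, 146, 22, 22) hole (array([603.2, 160.9]), 16.0, 15.7, -73.61)
(241, 146, 22, 22) hole (array([593.3, 194.6]), 15.6, 15.6, 16.36)
(213, 345, 79, 31)  (array([385.6, 138.8]), 86.9, 6.3, 83.12)
(417, 338, 17, 11)  (array([454.1, -24.3]), 15.9, 11.6, -69.33)
(120, 338, 17, 11)  (array([370.2, 266.2]), 15.7, 11.4, -78.83)
(0, 105, 115, 192)  (array([492.7, 354.6]), 174.5, 88.5, 17.05)
(26, 288, 81, 6) hole (array([414.1, 332.5]), 76.9, 5.4, -73.81)
(474, 0, 66, 11)  (array([750.7,  42.1]), 49.1, 6.6, -73.45)
(403, 0, 58, 34)  (array([727.3,  93.7]), 42.9, 22.1, -73.45)
```

View pics/w20.png

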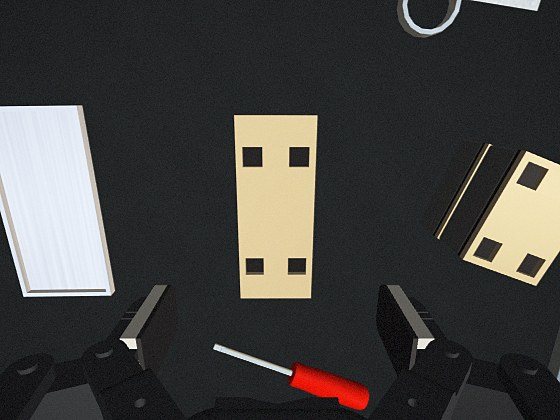

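Call:
{"name": "arm_command", "arguments": {"plan": [{"translation": [-0.05, 0.2, 2.5], "twist": 0.002, "gripper": 1}, {"translation": [-0.15, 0.2, 5.5], "twist": 0.002, "gripper": 1}, {"translation": [-0.18, 0.2, 8.5], "twist": 0.002, "gripper": 1}, {"translation": [-0.18, 0.2, 11], "twist": 0.002, "gripper": 1}, {"translation": [-0.18, 0.2, 12.3], "twist": 0.002, "gripper": 1}]}}

```text
clock: 23.07
eef_pos: [552.6, 163.3, 37.0]
tcp_rot: [3.139, -0.007, -1.287]
contact_force: [-0.9, 0.1, -0.5]
opening: 1.0
```

```bash
python3 go.py 554.5 166.2 10.5 -1.286
```

```text
clk 23.07 pos [552.6 163.3  37. ] rot [ 3.139 -0.007 -1.287] F [-0.9  0.1 -0.5] open 1.0 q [ 0.29  0.53  1.87 -0.01  0.74  1.58]
tr cm [-0.22 -0.26  2.65] twist -0.001 calls 0.1
```

Call:
{"name": "arm_command", "arguments": {"plan": [{"translation": [-0.2, -0.2, 0.8], "twist": 0, "gripper": 1}, {"translation": [-0.22, -0.26, 1.5], "twist": 0, "gripper": 1}, {"translation": [-0.22, -0.26, 2.1], "twist": 0, "gripper": 1}, {"translation": [-0.22, -0.26, 2.5], "twist": 0, "gripper": 1}, {"translation": [-0.22, -0.26, 2.6], "twist": 0, "gripper": 1}]}}

```text
clock: 23.48
eef_pos: [554.8, 165.9, 11.2]
tcp_rot: [3.14, -0.007, -1.287]
contact_force: [0.1, 0.1, 0.9]
opening: 1.002
```

Call:
{"name": "arm_command", "arguments": {"plan": [{"translation": [0, 0, 0], "twist": 0, "gripper": 0.85}, {"translation": [0, 0, 0], "twist": 0, "gripper": 0.75}, {"translation": [0, 0, 0], "twist": 0, "gripper": 0.65}, {"translation": [0, 0, 0], "twist": 0, "gripper": 0.6}, {"translation": [0, 0, 0], "twist": 0, "gripper": 0.6}], "squeeze": 50}}

```text
clock: 23.9
eef_pos: [555.4, 166.2, 12.2]
tcp_rot: [3.141, -0.007, -1.287]
contact_force: [-1.1, -1.4, 5.6]
opening: 0.697
```

```bash
python3 go.py 554.7 165.5 10.5 -1.286
```

```text
clk 23.9 pos [555.4 166.2  12.2] rot [ 3.141 -0.007 -1.287] F [-1.1 -1.4  5.6] open 0.697 q [ 0.29  0.57  1.87 -0.01  0.7   1.59]
tr cm [0.05 0.09 0.17] twist -0.001 calls 0.0
```

Call:
{"name": "arm_command", "arguments": {"plan": [{"translation": [0, 0, 0], "twist": 0, "gripper": 0.6}, {"translation": [0, 0, -0.5], "twist": 0, "gripper": 0.6}, {"translation": [0, 0, -1.5], "twist": 0, "gripper": 0.6}, {"translation": [0, 0, -3], "twist": 0, "gripper": 0.6}, {"translation": [0, 0, -5], "twist": 0, "gripper": 0.6}], "squeeze": 50}}

```text
clock: 24.32
eef_pos: [554.1, 166.2, 62.1]
tcp_rot: [3.138, -0.007, -1.287]
contact_force: [-0.9, -0.3, -4.3]
opening: 0.694
```

```bash
python3 go.py 492 356.3 65 -1.2725
```

```text
clk 24.32 pos [554.1 166.2  62.1] rot [ 3.138 -0.007 -1.287] F [-0.9 -0.3 -4.3] open 0.694 q [ 0.29  0.49  1.86 -0.01  0.79  1.59]
tr cm [-19.99   0.64  -0.29] twist -0.015 calls 1.0
```

Call:
{"name": "arm_command", "arguments": {"plan": [{"translation": [-2, 0, -0.4], "twist": -0.005, "gripper": 0.6}, {"translation": [-5.5, 0.2, -0.4], "twist": -0.01, "gripper": 0.6}, {"translation": [-9.5, 0.3, -0.4], "twist": -0.015, "gripper": 0.6}, {"translation": [-13, 0.4, -0.4], "twist": -0.015, "gripper": 0.6}, {"translation": [-16, 0.5, -0.4], "twist": -0.015, "gripper": 0.6}]}}

```text
clock: 24.73
eef_pos: [503.7, 320.5, 65.8]
tcp_rot: [3.139, -0.007, -1.272]
contact_force: [-0.0, -0.0, -4.0]
opening: 0.697
```

```bash
python3 go.py 492 356.3 65 -1.2725
```

```text
clk 24.73 pos [503.7 320.5  65.8] rot [ 3.139 -0.007 -1.272] F [-0. -0. -4.] open 0.697 q [ 0.57  0.51  1.81 -0.01  0.82  1.84]
tr cm [-3.77  0.06  0.08] twist 0.001 calls 0.2
```

Call:
{"name": "arm_command", "arguments": {"plan": [{"translation": [-2, 0, 0], "twist": 0, "gripper": 0.6}, {"translation": [-3.3, 0.06, 0.1], "twist": 0, "gripper": 0.6}, {"translation": [-3.77, 0.06, 0.5], "twist": 0, "gripper": 0.6}, {"translation": [-3.77, 0.06, 1], "twist": 0, "gripper": 0.6}, {"translation": [-3.77, 0.06, 1], "twist": 0, "gripper": 0.6}]}}

```text
clock: 25.15
eef_pos: [491.4, 354.8, 54.3]
tcp_rot: [3.137, -0.008, -1.272]
contact_force: [-1.3, -0.7, -4.6]
opening: 0.689
```

```bash
python3 snap.py w21;python3 snap.py w21; python3 go.py 492 356.3 15.2 -1.2725
python3 - <<'E'
import os
from rig import sense
p=sense()["eef_pos"]; os.system(f"python3 tr.py w21 {p[2]-12.2+44} -1.2725 {p[0]} {p[1]}")
E
```

```text
moved [ 0.26 -0.28  0.32] clk 25.2 [491.7 354.5  54.6]
moved [0.34 0.1  0.32] clk 25.25 [492.  354.6  55. ]
clk 25.25 pos [492.  354.6  55. ] rot [ 3.137 -0.008 -1.273] F [ 0.2  0.1 -4.5] open 0.696 q [ 0.63  0.54  1.79 -0.01  0.81  1.9 ]
tr cm [-0.16 -0.04  3.98] twist -0.001 calls 0.2
(186, 86, 167, 37) 9 tool min [-44.2 -88.1] max [ 40.4 -70.5]
(179, 124, 196, 285) 86.75487219971976 tool min [-29.1 -74.7] max [31.5 38.8]
```

View pics/w21.png

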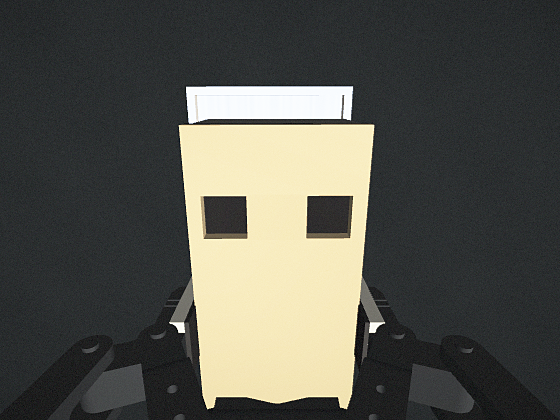

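Call:
{"name": "arm_command", "arguments": {"plan": [{"translation": [-0.15, -0.05, 0.9], "twist": 0, "gripper": 0.6}, {"translation": [-0.3, -0.1, 1.9], "twist": 0, "gripper": 0.6}, {"translation": [-0.3, -0.1, 2.9], "twist": 0, "gripper": 0.6}, {"translation": [-0.3, -0.1, 3.5], "twist": 0, "gripper": 0.6}, {"translation": [-0.3, -0.1, 3.65], "twist": 0, "gripper": 0.6}]}}

```text
clock: 25.67
eef_pos: [491.1, 356.5, 16.4]
tcp_rot: [3.135, -0.009, -1.273]
contact_force: [-0.1, 0.5, -5.3]
opening: 0.693
```

Call:
{"name": "arm_command", "arguments": {"plan": [{"translation": [0, 0, 0.08], "twist": 0, "gripper": 0.6}, {"translation": [0, 0, 0.14], "twist": 0, "gripper": 0.6}, {"translation": [0, 0, 0.2], "twist": 0, "gripper": 0.6}, {"translation": [0, 0, 0.24], "twist": 0, "gripper": 0.6}, {"translation": [0, 0, 0.24], "twist": 0, "gripper": 0.6}]}}

```text
clock: 26.08
eef_pos: [491.1, 356.5, 15.2]
tcp_rot: [3.135, -0.009, -1.273]
contact_force: [-4.9, -3.7, 8.3]
opening: 0.695
```

```bash
python3 go.py 492 357.3 15.2 -1.2725
```

```text
clk 26.08 pos [491.1 356.5  15.2] rot [ 3.135 -0.009 -1.273] F [-4.9 -3.7  8.3] open 0.695 q [ 0.63  0.6   1.8  -0.01  0.75  1.91]
tr cm [-0.04 -0.11  0.  ] twist -0.001 calls 0.0
```

Seated at the expected height. Release and rise, then check everything.

Call:
{"name": "arm_command", "arguments": {"plan": [{"translation": [0, 0, 0], "twist": 0, "gripper": 0.75}, {"translation": [0, 0, 0], "twist": 0, "gripper": 0.85}, {"translation": [0, 0, 0], "twist": 0, "gripper": 1}, {"translation": [0, 0, 0], "twist": 0, "gripper": 1}, {"translation": [0, 0, 0], "twist": 0, "gripper": 1}]}}

```text
clock: 26.5
eef_pos: [491.2, 356.7, 15.3]
tcp_rot: [3.135, -0.009, -1.273]
contact_force: [-0.3, -0.2, 0.1]
opening: 0.997
```

Call:
{"name": "arm_command", "arguments": {"plan": [{"translation": [0, 0, -1], "twist": 0, "gripper": 1}, {"translation": [0, 0, -3], "twist": 0, "gripper": 1}, {"translation": [0, 0, -6.5], "twist": 0, "gripper": 1}, {"translation": [0, 0, -10.5], "twist": 0, "gripper": 1}, {"translation": [0, 0, -14.5], "twist": 0, "gripper": 1}]}}

```text
clock: 26.92
eef_pos: [491.2, 357.7, 162.0]
tcp_rot: [3.134, -0.009, -1.273]
contact_force: [0.5, 1.2, -0.2]
opening: 0.996
```

Call:
{"name": "arm_command", "arguments": {"plan": [{"translation": [0, 0, -2], "twist": 0, "gripper": 1}, {"translation": [0, 0, -3], "twist": 0, "gripper": 1}, {"translation": [0, 0, -4], "twist": 0, "gripper": 1}, {"translation": [0, 0, -4], "twist": 0, "gripper": 1}, {"translation": [0, 0, -4], "twist": 0, "gripper": 1}]}}

```text
clock: 27.33
eef_pos: [491.0, 357.9, 201.1]
tcp_rot: [3.133, -0.009, -1.273]
contact_force: [-0.6, 0.1, -0.1]
opening: 0.999
```

```bash
python3 snap.py w22
python3 - <<'E'
from h import *
f=grab_frame("scene");cv2.imwrite("pics/sceneZ.png",f);cv2.imwrite("pics/scz.png",cv2.resize(f[180:290,130:440],None,fx=2.5,fy=2.5,interpolation=cv2.INTER_CUBIC))
f=grab_frame("top");cv2.imwrite("pics/topZ.png",f);cv2.imwrite("pics/tpz.png",cv2.resize(f[150:310,110:460],None,fx=2.28,fy=2.28,interpolation=cv2.INTER_CUBIC))
E
python3 go.py 590 50 250 -1.64
```

```text
moved [-0.29 -0.24 -0.69] clk 27.3833 [490.7 357.6 200.4]
clk 27.48 pos [490.6 357.6 200.1] rot [ 3.131 -0.01  -1.273] F [0.6 1.5 0.3] open 0.997 q [ 0.63  0.36  1.69 -0.01  1.1   1.91]
tr cm [32.32 -0.47 -4.99] twist 0.367 calls 1.6
```

View pics/w22.png

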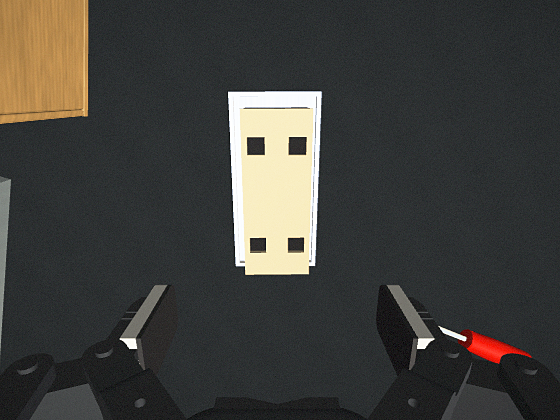

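View pics/scz.png

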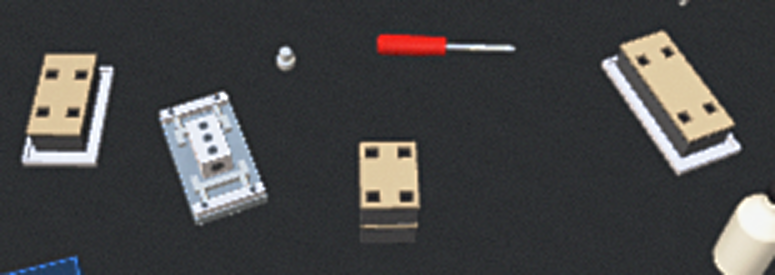

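View pics/tpz.png

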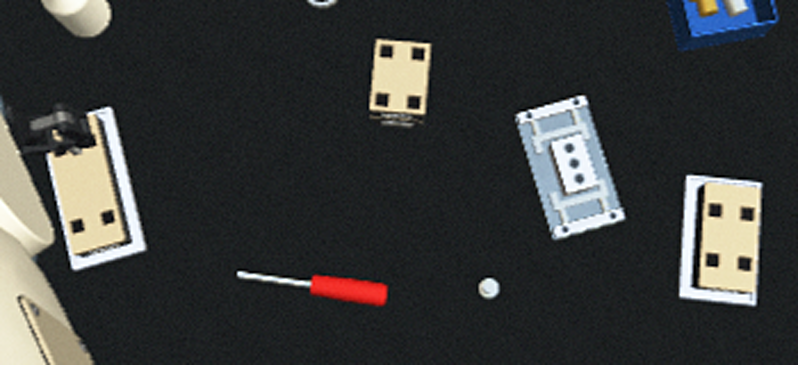

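Run:
```python
from meas import *
C={}
for n,boxes in (("top",{"short":(265,160,45,45),"med":(405,222,45,62)}),("scene",{"short":(268,230,35,45),"med":(136,196,45,55)})):
    im=cv2.imread(f"pics/{n}Z.png");cm=camera_model(n);b,_=masks(im)
    for k,(x,y,w,h) in boxes.items():
        m=b[y:y+h,x:x+w]; holes=[]
        for c,hh in blobs(m,4):
            r=cv2.boundingRect(c)
            if hh[3]>=0 and 3<=r[2]<=9: M=cv2.moments(c);holes.append((M["m10"]/M["m00"]+x,M["m01"]/M["m00"]+y))
        print(n,k,len(holes),np.round(holes,1).tolist()); C[n,k]=np.mean(holes,0)
for k in("short","med"):
    o1,d1=ray(camera_model("top"),*C["top",k]);o2,d2=ray(camera_model("scene"),*C["scene",k])
    A=np.c_[d1,-d2];t=np.linalg.lstsq(A,o2-o1,rcond=None)[0];p,q=o1+t[0]*d1,o2+t[1]*d2
    print(k,((p+q)/2).round(1),"gap",(p-q).round(1))
im=cv2.imread("pics/w22.png");_,cm=load("w22");b,w=masks(im)
for m,z in((b,47),(w,9)):
  for c,h in blobs(m,1000):
    r=cv2.boundingRect(c)
    if 200<r[0]<300: print(r,rect(cm,c,z))
```

```text
top short 4 [[291.1, 194.4], [277.1, 193.2], [293.0, 173.0], [279.0, 172.0]]
top med 4 [[436.1, 265.3], [421.9, 263.6], [437.1, 243.3], [423.0, 241.9]]
scene short 4 [[291.9, 258.4], [279.0, 258.5], [291.0, 240.5], [278.1, 240.6]]
scene med 4 [[158.7, 224.7], [146.5, 224.4], [161.8, 209.8], [150.3, 209.1]]
short [609.2   3.6  79. ] gap [0.3 2.9 0.1]
med [ 442.5 -361.7   41.5] gap [-0.   3.  -0.9]
(240, 108, 73, 167) (array([490.8, 355.1]), 151.0, 60.4, 17.27)
(228, 91, 94, 175) (array([492.4, 356.5]), 174.2, 84.5, 17.09)
```

```bash
python3 -c "
from rig import job,sense
print(sense()['clock']);print(job.sign_off())"
```

```text
27.4833
the job is handed in; nothing more can be done
None
```

I took the stack apart in the order asked, set each thing in its place, and handed the job in at 27.5 s. Nothing was dropped. The forces I read stayed at or below about 10 N.

**Block:** the manifold block is in the fixture pocket. It touched down within 0.1 mm of the height I expected.

**Short tub:** it sits on the other short tub's lid, at the expected TCP height of 48.4 mm. In the last two-camera check its lid is 37.5 mm above the medium tub's lid, against 37 mm for feet fully home. The pictures show it square to the lower tub, which the wrist camera before and the two-camera check after place within about 1–2 mm of the same spot.

**Medium and long tubs:** both are flat in their trays. The tub centres came out within about 2 mm of the tray centres, where there is 8 mm of play on each side.

**Where checks disagreed:**
- The wrist camera reads about 1.6 mm off along the jaw direction, so I lined up the short tub from its position relative to the lower lid.
- The two-camera heights both read about 5 mm low, and the two rays missed each other by about 3 mm, so I trust only the height difference.
- The tool's tilt drifted by up to about 1 degree.

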